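# Close two split sample shells with their own covers

## Task

Close both teal sample shells, each with the one white cover whose notches match its orange lugs, black bars at the same end, so that the cover lies fully down and flush on its base with the tube still inside. One cover was put on the wrong base and its rightful place is the open one; of the two on the freely spinning turntable only one fits, and the other must stay where it lies on the disc. Do not shift or tip the tube rack, the bottle or the dishes.

Things in the scene. Friction and masses are not known exactly. Their poses are not given: they have to be found in the camera images.
- base_a: Teal bottom half, fixed; mm: 154 (x) x 70 (y), flat top at z 34; channel 130 x 20, 22 deep. Origin: centre of underside. Orange lugs, 16 (x) x 10 (y), outer face |y| 32, 8 above that top: two on +y edge at x -51 and +17, one on -y edge at x +51. Black bar on +x end. Only cover a fits (2 mm play). Starts open.
- base_b: Teal bottom half, fixed; mm: 154 (x) x 70 (y), flat top at z 34; channel 130 x 20, 22 deep. Origin: centre of underside. Orange lugs, 16 (x) x 10 (y), outer face |y| 32, 8 above that top: two on +y edge at x -17 and +51, one on -y edge at x -17. Black bar on +x end. Only cover b fits (2 mm play). Starts with cover a on its lugs, 8 mm proud.
- cover_a: White cover, loose, about 0.17 kg; mm: plate 150 (x) x 64 (y) x 12, grey grip bar on top 60 (x) x 26 (y), centred, z 12 to 44. Origin: centre of underside. Through-notches in the edges, 20 (x), 12 deep: two on +y edge at x -51 and +17, one on -y edge at x +51. Fits only base a, +x ends together. Starts on base b.
- cover_b: White cover, loose, about 0.17 kg; mm: plate 150 (x) x 64 (y) x 12, grey grip bar on top 60 (x) x 26 (y), centred, z 12 to 44. Origin: centre of underside. Through-notches in the edges, 20 (x), 12 deep: two on +y edge at x -17 and +51, one on -y edge at x -17. Fits only base b, +x ends together. Starts on the turntable.
- cover_c: White cover, loose, about 0.17 kg; mm: plate 150 (x) x 64 (y) x 12, grey grip bar on top 60 (x) x 26 (y), centred, z 12 to 44. Origin: centre of underside. Through-notches in the edges, 20 (x), 12 deep: two on +y edge at x -51 and +51, one on -y edge at x -17. Fits neither base. Lies on the turntable, about 110 from cover b; stays there.
- cover_a_mark (a point): Black bar across the top of cover a at its +x end, 66 mm from the cover's centre: it goes to the same end as the black bar on the base.
- tube_a: Clear sample tube with red content and a purple cap, 125 mm long, 16 mm thick, lying loose in the channel of base a. Origin: under its middle when lying. It may roll 2 mm in the channel.
- cover_b_mark (a point): Black bar across the top of cover b at its +x end, 66 mm from the cover's centre: it goes to the same end as the black bar on the base.
- tube_b: Clear sample tube with red content and a purple cap, 125 mm long, 16 mm thick, lying loose in the channel of base b. Origin: under its middle when lying. It may roll 2 mm in the channel.
- carousel_center (a point): Centre of the top face of the dark turntable, a disc of 290 mm diameter, top 42 mm above the bench. It has no drive and almost no friction and spins freely about the vertical when pushed. x and y turn with it.
- carousel_spot (a point): Point of the turntable's top face, 56 mm from its centre, on which cover c lies (within about 8 mm); turns with the disc.
- rack: Bystander: loose black tube rack with capped tubes, 70 x 150 mm (x, y), 96 mm high. Origin: centre of underside.
- bottle: Bystander: loose white bottle with a blue cap, 64 mm diameter, 160 mm high. Origin: centre of underside.
- dishes: Bystander: loose stack of glass dishes, 94 mm diameter, 58 mm high. Origin: centre of underside.
Mind the look-alikes: they are no part of the job. Leave any green or yellow look-alike of the tube_a alone. What is shaped like the cover_b but purple is not meant.

How it is judged:
By the outcome, as a careful person would: the job done as asked, in the order asked, and still so for the second after the job is handed in, with the robot touching nothing.
It also fails if it takes over 61 s, if anything falls off the work surface, if the arm or the gripper's body presses on something with over 40 N, if the wrist force passes 120 N, or if a joint passes its speed limit or range.

## Robot

A 7-joint arm with a two-finger parallel gripper is mounted at the origin on the work surface. World frame = base frame: x ahead of the robot, y to its left, z up, the work surface at z = 0. Lengths are in m, angles in rad, forces in N, time in s.
With the tool pointing down it reaches from about 0.4 to 0.85 m from the base axis. Payload 6.9 kg.
Tool frame: the origin (TCP) lies at the very end of the fingers, on their centre line; the grasp point (between the pads) lies 19 mm behind it (ctrl.grip_depth is the distance from the TCP to the grasp point, in m); y points along the fingers, z is the direction in which the jaws open and shut, and the axes are right-handed (so a half turn about y gives the same grasp; the last joint's range is limited). The gripper opens to 85 mm and grips with 20 to 120 N. Pads are 22 mm wide; open, the fingers measure 114 mm over their backs; the gripper's body (76 mm by 85 mm) begins 54 mm behind the grasp point. The pads swing forward as they close: fully open they stand 13 mm farther back than shut.
Start: joints at [1.325, 0.507, -0.238, 1.5, 0.126, 1.149, -0.155], TCP at [0.215, -0.587, 0.208] pointing down, gripper open.
Joint ranges: [-3.08, 3.08], [-0.24, 2.05], [-1.43, 1.35], [0, 2.5], [-1.52, 4.66], [0.17, 1.96], [-2.89, 2.89]. Speed limits (rad/s): [2.39, 2.39, 3.14, 3.14, 3.14, 3.14, 3.14].

## Interface

Orientations are given as a 3x3 rotation matrix whose columns are the frame's x, y, z axes.
In Python, from plant import ctrl gives the robot as it stands.
- The arm moves only by the shell command python3 -m creep 'ROWS' [FORCE]. ROWS is JSON, a list of rows, each an object with "linear": the shift along the world's x, y, z in m, a list of three; "spin": the turn about the world's z in degrees; "fingers": the closure, from 0 (fully open) to 1 (shut). A call has 1 to 20 rows; each row shifts and turns the commanded pose from where the row before left it; what a row does not reach is not made up. A row lasts 1/10 s, in which the tool goes at most 50 mm and 8.59 degrees, less where a joint would pass 70% of its speed; a pose out of reach is approached as far as the arm can. A call with a gripper value outside its range is refused whole. The fingers move at their own pace and stop on an object; FORCE is the grip in N (left out, the last holds). Time passes only in rows, so rows that do not move let the fingers close. It gives the time, the measured TCP pose, the force and the opening at its end, in the units of the state.
- ctrl.observe(): the state, without advancing time (a new reading comes with each control period).
- ctrl.grab_frame(name): name is "scene" or "top" or "wrist"; returns a dict with "img" (384x512x3 uint8, red, green, blue), "range_z" (384x512 float32, m along the optical axis (not along the pixel's ray), 0 where there is no reading), "K" (3x3 intrinsics, pixels), "xyz" and "rotation" of the camera in the world; the wrist camera has in their place "T_tool_cam" (4x4, takes a point from camera to tool coordinates, whose origin is the TCP and whose axes are the tool frame's). Camera axes: x right, y up, looking along -z (the intrinsics and any distortion apply to the point x, -y, -z); pixel columns grow to the right and rows downward; lengths in m; the calibration is good to about 2 mm. A picture is of the moment at which its call begins: read the wrist's pose just before it.
- ctrl.hand_in(): hands the job in, once; it reports no verdict.
Trained networks look in a picture, given as the dict that the camera call returned (one of the last four; its "shot" number tells which), for a name from the list of things; names that differ only in an ending like _2 or _b are one class to them, and where a whole thing is asked for, a point or a joint stands for the part that bears it (a point fixed in the world has none). Each returns a list of dicts, best first, with "confidence" (0 to 1); they miss things now and then, are a little off and sometimes report something else, mostly with a low value. They report only what shows in the picture. A call takes as long as a camera call. They do not tell look-alikes from the thing itself.
- ctrl.find_in(query, picture): "xy" ([column, row] in pixels, amid what is visible of it).
- ctrl.place_of(query, picture): "xy" ([column, row] in pixels: a listed point, or the origin of a listed thing).
The state is a dict: "time_s": time; "qpos": joint angles; "dq": joint speeds; "joint_efforts": joint torques, N m; "position": TCP position; "ee_rot": TCP orientation; "contact_force": force on the tool from outside, world axes, zero at the start; "torque": the same for the moment, N m; "opening": finger opening in m.
Only numpy, scipy, OpenCV 4.12 (cv2) and the standard library are available. Lean on these libraries where they do the work, as an engineer would, in place of code of your own. Each camera call takes 0.05 s, during which the arm holds its last target.

## Working session

There is one attempt and no reset: what is moved stays moved. The work goes in short steps, Python scripts to look and compute and a shell command to move; the robot and the scene stay as the last step left them, time stands still between calls to the robot, and variables do not carry over. Pictures are saved under pics/ and viewed, and the job is handed in when it is done.

```bash
ls; mkdir -p pics
cat > h.py <<'E'
import numpy as np, cv2
from plant import ctrl
def grab(n):
    s=ctrl.observe(); f=ctrl.grab_frame(n)
    if n=='wrist':
        T=np.eye(4);T[:3,:3]=s['ee_rot'];T[:3,3]=s['position']
        C=T@np.array(f['T_tool_cam']); f['R'],f['p']=C[:3,:3],C[:3,3]
    else: f['R'],f['p']=np.array(f['rotation']),np.array(f['xyz'])
    return f
def cloud(f):
    d=f['range_z'];K=np.array(f['K']);v,u=np.mgrid[:d.shape[0],:d.shape[1]]
    x=(u-K[0,2])/K[0,0]*d;y=(v-K[1,2])/K[1,1]*d
    return np.stack([x,-y,-d],-1)@f['R'].T+f['p']
def ray(f,uv,z):
    K=np.array(f['K']);u,v=uv
    d=f['R']@np.array([(u-K[0,2])/K[0,0],-(v-K[1,2])/K[1,1],-1])
    return f['p']+d*(z-f['p'][2])/d[2]
def save(f,name,s=1.5,crop=None):
    im=f['img'][...,::-1]
    if crop: a,b,c,d=crop; im=im[b:d,a:c]
    cv2.imwrite('pics/'+name,cv2.resize(im,None,fx=s,fy=s,interpolation=cv2.INTER_CUBIC))
E
python3 - <<'E'
from h import *
np.set_printoptions(precision=4,suppress=True)
s=ctrl.observe();print(s['time_s'],s['position'],s['ee_rot'],s['opening'])
for n in('top','scene'):
    f=grab(n);save(f,n+'0.png');print(n,f['K'],f['p'],f['R'], [k for k in f])
    np.save(n+'0.npy',f,allow_pickle=True)
    for q in('base_a','cover_a','cover_a_mark','tube_a','carousel_center','carousel_spot','rack','bottle','dishes'):
        print(q,[(np.round(r['xy']).tolist(),round(r['confidence'],2)) for r in ctrl.place_of(q,f)])
E
```

```text
pics
0.0 [ 0.2145 -0.5864  0.2071] [[-0.9391 -0.0007  0.3437]
 [-0.3437  0.0017 -0.9391]
 [ 0.0001 -1.     -0.0018]] 0.08535886481246398
top [[390.8135   0.     260.7239]
 [  0.     390.8135 190.4499]
 [  0.       0.       1.    ]] [0.2662 0.0341 1.3217] [[-0.024   0.9854 -0.1686]
 [-0.9996 -0.0214  0.0171]
 [ 0.0132  0.169   0.9855]] ['img', 'range_z', 'K', 'xyz', 'rotation', 'shot', 'R', 'p']
base_a [([180.0, 168.0], 0.98), ([234.0, 183.0], 0.6), ([179.0, 166.0], 0.53)]
cover_a [([314.0, 186.0], 0.8), ([349.0, 273.0], 0.78), ([328.0, 154.0], 0.69), ([232.0, 179.0], 0.68)]
cover_a_mark [([232.0, 158.0], 0.85), ([329.0, 156.0], 0.72)]
tube_a [([178.0, 114.0], 0.73), ([134.0, 185.0], 0.6), ([181.0, 168.0], 0.56)]
carousel_center [([318.0, 169.0], 0.9), ([181.0, 166.0], 0.23)]
carousel_spot [([328.0, 159.0], 0.87)]
rack [([179.0, 231.0], 0.82)]
bottle [([247.0, 126.0], 0.88), ([298.0, 170.0], 0.54)]
dishes [([387.0, 225.0], 0.68)]
scene [[347.4444   0.     254.8906]
 [  0.     347.4444 194.2391]
 [  0.       0.       1.    ]] [0.8568 0.5364 0.6658] [[-0.8087 -0.4027  0.4288]
 [ 0.5882 -0.5455  0.597 ]
 [-0.0065  0.735   0.678 ]] ['img', 'range_z', 'K', 'xyz', 'rotation', 'shot', 'R', 'p']
base_a [([264.0, 240.0], 0.92), ([295.0, 307.0], 0.64)]
cover_a [([177.0, 170.0], 0.84), ([212.0, 170.0], 0.67), ([263.0, 234.0], 0.63), ([274.0, 129.0], 0.62)]
cover_a_mark [([240.0, 243.0], 0.69), ([184.0, 267.0], 0.15)]
tube_a [([371.0, 350.0], 0.94), ([294.0, 302.0], 0.87), ([216.0, 368.0], 0.56)]
carousel_center [([195.0, 172.0], 0.69)]
carousel_spot [([178.0, 172.0], 0.63), ([264.0, 242.0], 0.38)]
rack [([369.0, 262.0], 0.92)]
bottle [([184.0, 267.0], 0.76)]
dishes [([210.0, 132.0], 0.57), ([263.0, 232.0], 0.35)]
```

View pics/top0.png

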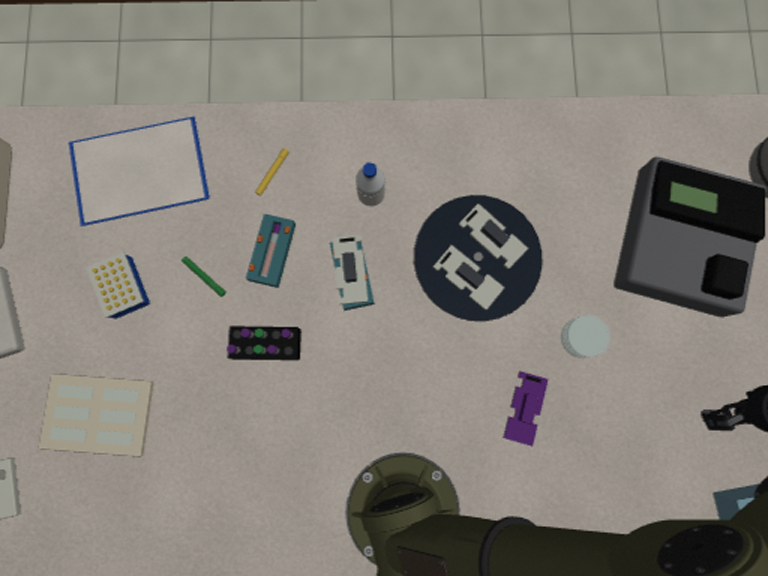

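View pics/scene0.png

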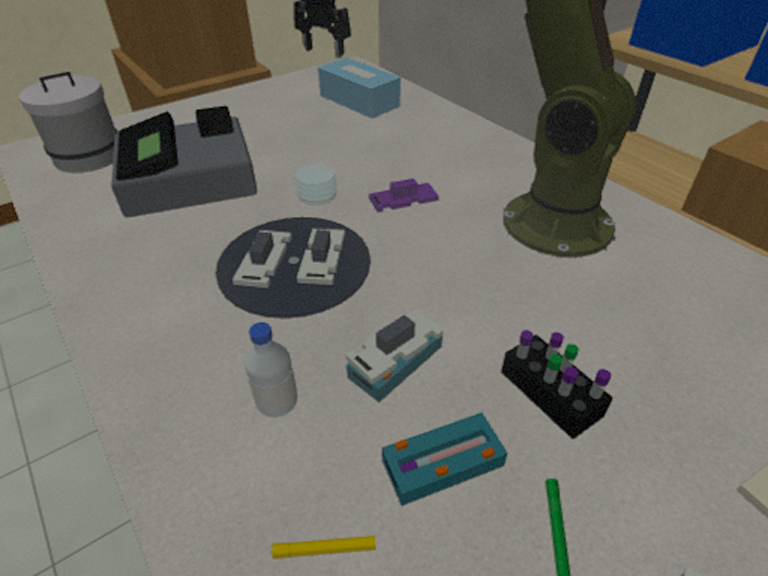

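Run:
```python
from h import *
f=np.load('top0.npy',allow_pickle=True).item()
save(f,'top0c.png',4,(150,90,350,230))
save(f,'top0d.png',6,(270,110,370,210))
```

```text
(no output)
```

View pics/top0c.png

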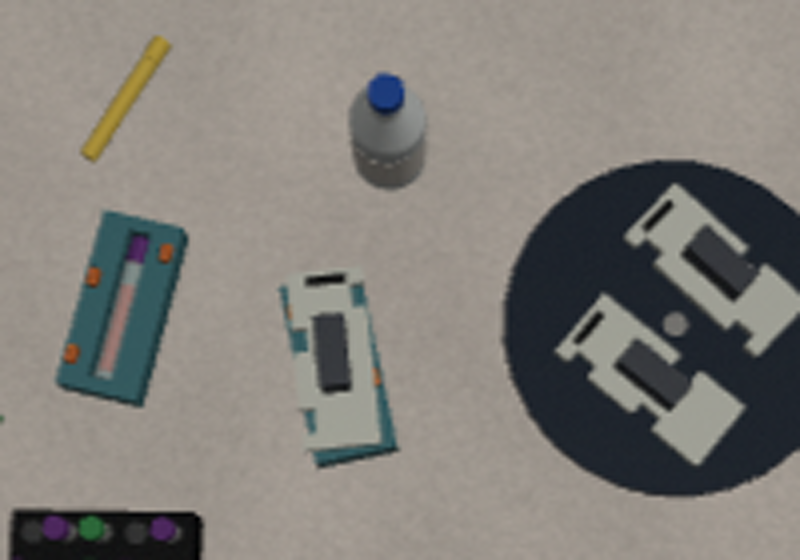

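View pics/top0d.png

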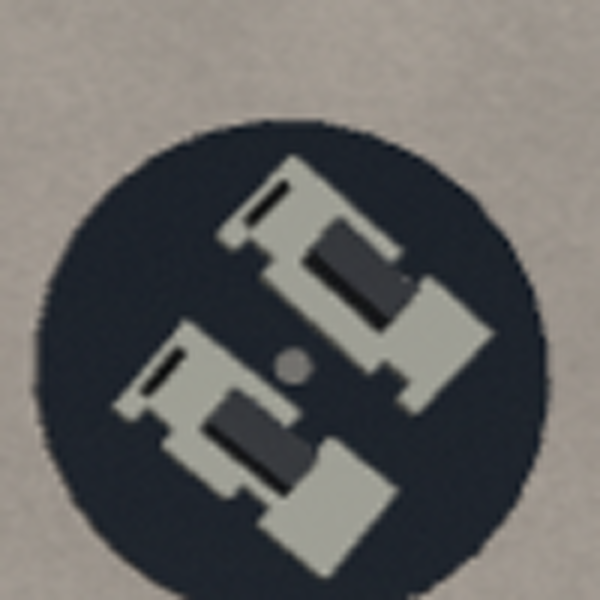

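Identification: the lower disc cover at ~(310,182) has notches on its bar-left edge at +51 and −17, so it is b. The upper one at ~(328,155) has them at ±51, so it is c and stays. The cover at (233,178) is a, lying on base_b. The open base at (180,167) is base_a, its lugs putting +x up in the image. The purple cover and the green and yellow tubes are decoys.

```bash
python3 - <<'E'
from h import *
np.set_printoptions(precision=4,suppress=True)
f=np.load('top0.npy',allow_pickle=True).item()
for n,uv,z in(('base_a',(180,167),.034),('covA bar',(233,177),.086),('disc',(319,170.5),.042),('covB bar',(314,183),.086),('covC',(329,156),.086),('bottle base',(247,131),.0),('rack',(176,229),.09)): print(n,ray(f,uv,z))
f=grab('wrist');save(f,'w0.png');print(f['T_tool_cam'],f['K'],f['p'])
E
python3 -m creep '[{"linear":[0.04,0.03,0.03],"spin":0,"fingers":0}]'
```

```text
base_a [0.5726 0.2817 0.034 ]
covA bar [0.5236 0.101  0.086 ]
disc [ 0.5489 -0.1854  0.042 ]
covB bar [ 0.4983 -0.1597  0.086 ]
covC [ 0.5869 -0.213   0.086 ]
bottle base [0.7058 0.0544 0.    ]
rack [0.3601 0.2813 0.09  ]
[[ 0.0014 -0.951  -0.3093 -0.079 ]
 [-0.0002  0.3093 -0.951  -0.167 ]
 [ 1.      0.0014  0.0002  0.0017]
 [ 0.      0.      0.      1.    ]] [[297.5231   0.     254.4965]
 [  0.     297.5231 192.0435]
 [  0.       0.       1.    ]] [ 0.2895 -0.5614  0.3749]
time_s: 1.15
position: [0.2419, -0.5633, 0.2302]
ee_rot: [[-0.942, -0.007, 0.334], [-0.334, 0.004, -0.942], [0.005, -1.0, -0.006]]
contact_force: [-0.0, -1.0, 0.6]
opening: 0.0857
```

View pics/w0.png

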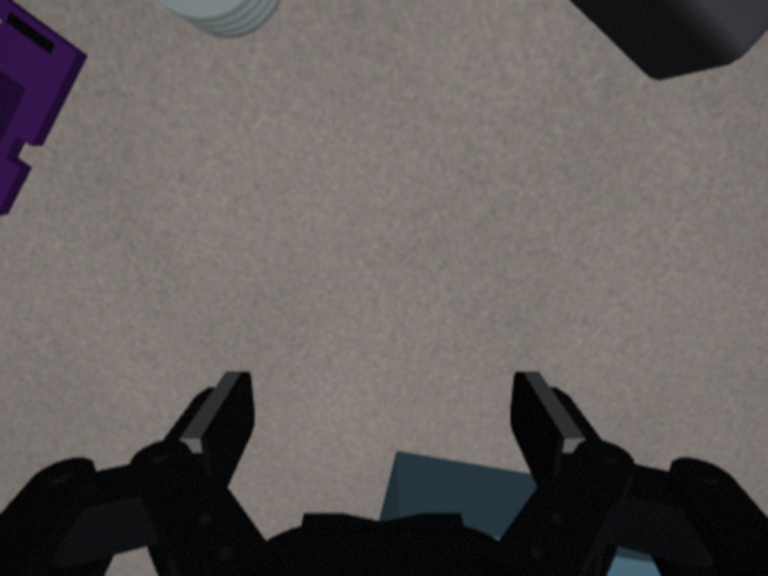

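```bash
python3 -m creep '[{"linear":[0.02,0.04,0.007],"spin":-1,"fingers":0},{"linear":[0.02,0.04,0.007],"spin":-1,"fingers":0},{"linear":[0.02,0.04,0.007],"spin":-1,"fingers":0},{"linear":[0.02,0.04,0.007],"spin":-1,"fingers":0},{"linear":[0.02,0.04,0.007],"spin":-1,"fingers":0},{"linear":[0.02,0.04,0.007],"spin":-1,"fingers":0},{"linear":[0.02,0.04,0.007],"spin":-1,"fingers":0},{"linear":[0.02,0.04,0.007],"spin":-1,"fingers":0},{"linear":[0.02,0.04,0],"spin":-1,"fingers":0},{"linear":[0.02,0.04,0],"spin":-1,"fingers":0},{"linear":[0.01,0.04,0],"spin":0,"fingers":0},{"linear":[0.01,0.04,0],"spin":0,"fingers":0},{"linear":[0,0.04,0],"spin":0,"fingers":0},{"linear":[0,0.04,0],"spin":0,"fingers":0}]'
```

```text
time_s: 2.55
position: [0.4691, 0.0005, 0.2898]
ee_rot: [[-0.984, 0.0, 0.176], [-0.176, 0.0, -0.984], [-0.0, -1.0, -0.0]]
contact_force: [1.0, -0.1, -0.5]
opening: 0.0859
```

```bash
python3 -m creep '[{"linear":[0,0.04,0],"spin":-2,"fingers":0},{"linear":[0.005,0.035,0],"spin":-2,"fingers":0},{"linear":[0.005,0.025,-0.005],"spin":-1,"fingers":0},{"linear":[0,0,0],"spin":0,"fingers":0},{"linear":[0,0,0],"spin":0,"fingers":0}]'
python3 - <<'E'
from h import *
f=grab('wrist');save(f,'w1.png');np.save('w1.npy',f,allow_pickle=True)
print(f['p'],f['R'])
for q in('base_a','cover_a','cover_a_mark'): print(q,[(np.round(r['xy']).tolist(),round(r['confidence'],2)) for r in ctrl.place_of(q,f)])
E
```

```text
time_s: 3.05
position: [0.4789, 0.099, 0.2846]
ee_rot: [[-0.996, -0.0, 0.09], [-0.09, -0.0, -0.996], [0.0, -1.0, 0.0]]
contact_force: [1.1, -0.2, 0.0]
opening: 0.0854
[0.5581884  0.10449486 0.45152657] [[ 8.90572536e-02  9.47106031e-01  3.08316350e-01]
 [-9.96026271e-01  8.44694637e-02  2.82236920e-02]
 [ 6.87512143e-04 -3.09604709e-01  9.50865107e-01]]
base_a [([126.0, 69.0], 0.94)]
cover_a [([434.0, 162.0], 0.97), ([442.0, 312.0], 0.88), ([255.0, 123.0], 0.85), ([503.0, 92.0], 0.78)]
cover_a_mark [([257.0, 71.0], 0.78)]
```

View pics/w1.png

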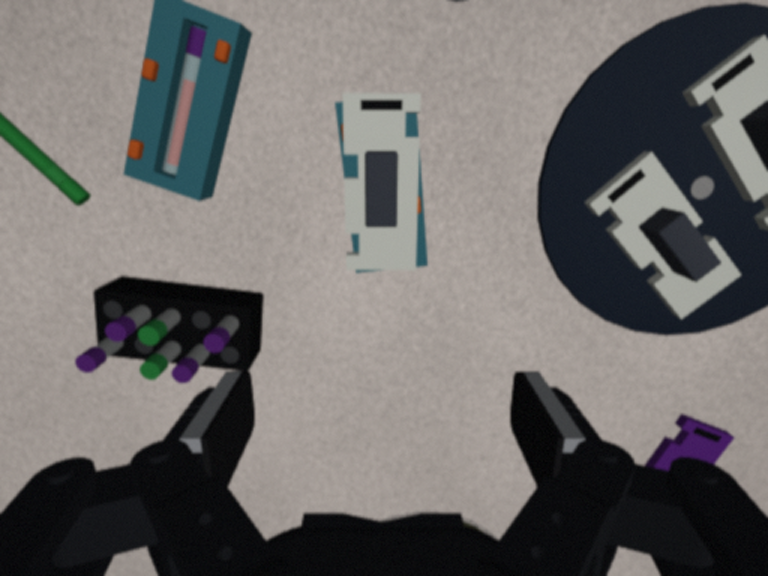

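```bash
cat >> h.py <<'E'
def rect(mask,P):
    n,l,st,c=cv2.connectedComponentsWithStats(mask.astype(np.uint8),connectivity=4)
    out=[]
    for i in range(1,n):
        if st[i,4]<60: continue
        p=P[l==i]; r=cv2.minAreaRect((p[:,:2]*1000).astype(np.float32))
        b=cv2.boxPoints(r);e=[b[1]-b[0],b[2]-b[1]];L=max(e,key=lambda v:np.hypot(*v));a=np.degrees(np.arctan2(L[1],L[0]))
        a=(a+90)%180-90
        out.append((st[i,4],np.round(c[i]),np.round(r[0],1),np.round(sorted(r[1]),1),round(float(a),2),np.round(np.median(p[:,2])*1000,1)))
    return out
def seg(f):
    P=cloud(f);h=cv2.cvtColor(f['img'],cv2.COLOR_RGB2HSV).astype(int);z=P[...,2]
    H,S,V=h[...,0],h[...,1],h[...,2]
    ok=f['range_z']>0
    m={}
    m['white']=ok&(z>.03)&(z<.075)&(S<45)&(V>110)
    m['bar']=ok&(z>.066)&(z<.1)&(V<90)&(S<90)
    m['teal']=ok&(H>85)&(H<105)&(S>90)&(z>.027)&(z<.05)
    m['orange']=ok&(H<18)&(S>140)&(V>90)&(z>.03)
    return m,P
E
python3 - <<'E'
from h import *
f=np.load('w1.npy',allow_pickle=True).item()
m,P=seg(f)
for k in m:
    print(k)
    for r in rect(m[k],P): print('  ',*r)
b=P[330:340,300:330];print(f['img'][190,250],P[190,240])
E
```

```text
white
   2392 [493.  75.] [ 605.1 -209.6] [ 72.5 116.5] 44.69 55.3
   4133 [254. 122.] [517.7 101.5] [ 67.9 156.6] 5.22 55.3
   3232 [441. 156.] [ 497.8 -163.7] [ 69.9 158. ] 48.55 55.4
   122 [468. 125.] [ 546.  -184.7] [15.1 16.4] 57.68 43.6
bar
   229 [507.  85.] [ 592.5 -199.4] [14.2 38.2] 21.71 72.3
   1013 [254. 125.] [522.9 101.7] [24. 58.] 4.45 87.2
   1292 [454. 163.] [ 498.2 -158.1] [26.4 59.8] 49.0 86.9
   72 [ 90. 212.] [386.4 315.7] [ 6.8 15.7] 42.55 72.2
   63 [111. 214.] [386.  288.7] [ 6.8 15.5] 54.61 72.7
   80 [ 71. 232.] [354.4 344.9] [ 6.8 15.4] 49.09 72.6
   63 [111. 236.] [352.6 289.6] [ 5.5 14.8] 55.39 72.7
   65 [130. 238.] [351.6 262.2] [ 6.4 15.3] 60.4 73.0
teal
   5076 [122.  64.] [575.9 281.4] [ 70.2 151.7] -14.79 35.0
   100 [274.  83.] [575.6  80. ] [ 8.  17.5] 6.12 35.3
   119 [233. 110.] [535.9 131.8] [12.1 17.1] 5.43 35.4
   156 [280. 162.] [475.1  59.6] [ 7.3 49. ] 6.34 35.4
orange
   107 [148.  34.] [618.5 241.8] [ 9.2 14.4] -20.34 42.8
   111 [99. 46.] [599.6 302.5] [ 9.5 15.4] -4.76 42.5
   96 [90. 99.] [533.8 320. ] [10.1 14.3] -8.22 42.8
[172 163 158] [0.41366092 0.11435516 0.00162261]
```

Cover a sits at about (0.522, 0.1015), yaw 5°, and it lines up with the tool. Descending to grasp its grip bar.

```bash
python3 -m creep '[{"linear":[0.015,0.001,-0.035],"spin":0,"fingers":0},{"linear":[0.014,0.0015,-0.04],"spin":0,"fingers":0},{"linear":[0.014,0,-0.045],"spin":0,"fingers":0},{"linear":[0,0,-0.045],"spin":0,"fingers":0},{"linear":[0,0,-0.04],"spin":0,"fingers":0},{"linear":[0,0,-0.0195],"spin":0,"fingers":0},{"linear":[0,0,0],"spin":0,"fingers":0},{"linear":[0,0,0],"spin":0,"fingers":0}]'
python3 - <<'E'
from h import *
f=grab('wrist');save(f,'w2.png')
E
```

```text
time_s: 4.05
position: [0.5225, 0.1008, 0.0607]
ee_rot: [[-0.996, 0.0, 0.088], [-0.088, 0.0, -0.996], [-0.0, -1.0, -0.0]]
contact_force: [0.5, 0.2, 0.5]
opening: 0.0855
```

View pics/w2.png

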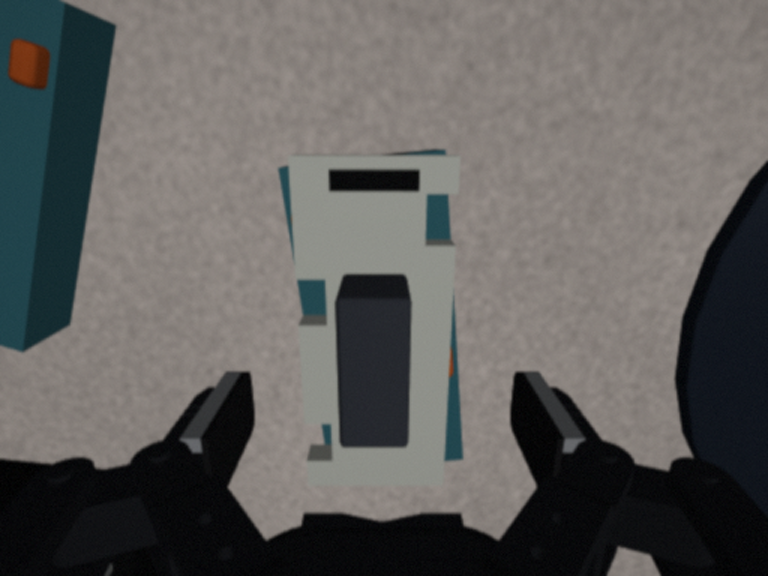

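The picture shows the cover centred between the jaws, grip bar at px (373,370) of the enlarged view, notches left mid/low and right top, so it is cover a. Closing and lifting.

```bash
python3 -m creep '[{"linear":[0,0,0],"spin":0,"fingers":1},{"linear":[0,0,0],"spin":0,"fingers":1},{"linear":[0,0,0],"spin":0,"fingers":1},{"linear":[0,0,0],"spin":0,"fingers":1},{"linear":[0,0,0],"spin":0,"fingers":1},{"linear":[0,0,0],"spin":0,"fingers":1}]' 50
python3 -m creep '[{"linear":[0,0,0],"spin":0,"fingers":1},{"linear":[0,0,0],"spin":0,"fingers":1}]' 50
```

```text
time_s: 4.7
position: [0.5222, 0.1015, 0.0609]
ee_rot: [[-0.996, 0.001, 0.089], [-0.089, 0.0, -0.996], [-0.001, -1.0, 0.0]]
contact_force: [-1.7, 0.4, 5.9]
opening: 0.0229
time_s: 4.9
position: [0.5222, 0.1015, 0.0609]
ee_rot: [[-0.996, 0.001, 0.089], [-0.089, 0.0, -0.996], [-0.001, -1.0, 0.0]]
contact_force: [-1.3, 0.1, 6.0]
opening: 0.0226
```

```bash
python3 -m creep '[{"linear":[0,0,0.01],"spin":0,"fingers":1},{"linear":[0,0,0.02],"spin":0,"fingers":1},{"linear":[0,0,0.03],"spin":0,"fingers":1},{"linear":[0,0,0.03],"spin":0,"fingers":1},{"linear":[0,0,0.02],"spin":0,"fingers":1},{"linear":[0,0,0],"spin":0,"fingers":1},{"linear":[0,0,0],"spin":0,"fingers":1}]'
python3 - <<'E'
from h import *
f=grab('wrist');save(f,'w3.png');np.save('w3.npy',f,allow_pickle=True)
m,P=seg(f)
for k in m:
    print(k)
    for r in rect(m[k],P): print('  ',*r)
E
```

```text
time_s: 5.6
position: [0.5219, 0.1011, 0.1703]
ee_rot: [[-0.996, 0.0, 0.089], [-0.089, -0.0, -0.996], [-0.0, -1.0, 0.0]]
contact_force: [0.3, 0.7, -1.0]
opening: 0.0229
white
   3768 [483. 206.] [ 500.5 -160.6] [ 70.2 150.6] 48.52 55.3
bar
   785 [502. 222.] [ 495.9 -145.8] [22.8 58.4] 23.08 76.8
   192 [ 37. 291.] [386.8 315.9] [ 8.3 15.8] 43.89 73.2
   171 [ 64. 293.] [386. 289.] [ 9. 16.] 54.7 73.4
   107 [116. 297.] [386.6 234.8] [ 4.4 13.2] 82.06 72.6
   71 [ 66. 316.] [354.6 291.7] [ 4.9 14.4] 83.21 69.8
teal
   9147 [76. 98.] [575.9 282. ] [ 71.5 153.1] -14.76 35.0
   81 [268. 101.] [597.3  95.3] [ 2.8 30. ] -84.78 35.3
orange
   216 [109.  62.] [618.6 242.6] [10.  14.7] -15.05 42.7
   229 [44. 78.] [599.5 302.9] [ 9.5 14.6] -13.71 42.4
   197 [ 35. 146.] [534.  320.3] [10.1 14.4] -6.36 42.3
```

View pics/w3.png

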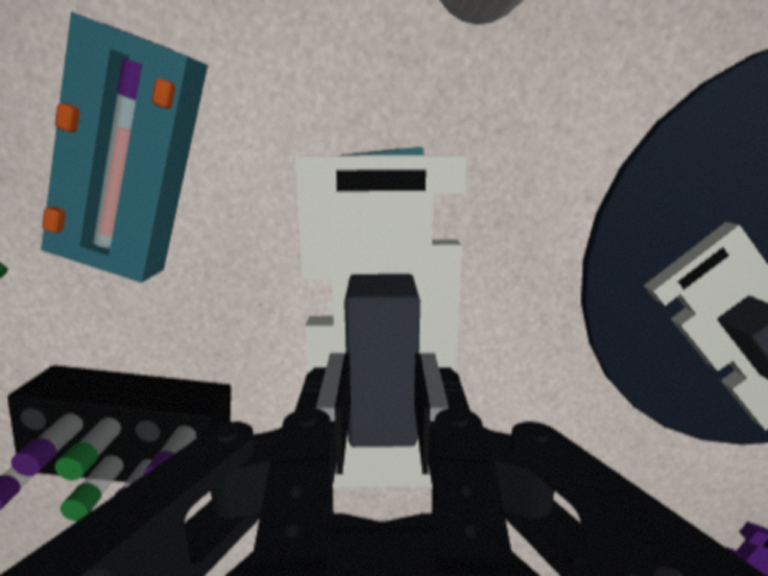

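```bash
cat >> h.py <<'E'
def fit2(M,W):
    M=np.array(M,float);W=np.array(W,float);mc=M.mean(0);wc=W.mean(0)
    A=(M-mc);B=(W-wc);a=np.arctan2((A[:,0]*B[:,1]-A[:,1]*B[:,0]).sum(),(A*B).sum())
    R=np.array([[np.cos(a),-np.sin(a)],[np.sin(a),np.cos(a)]]);t=wc-R@mc
    return t,np.degrees(a),np.abs(W-(M@R.T+t)).max()
LA=[(-51,27),(17,27),(51,-27)];LB=[(-17,27),(51,27),(-17,-27)]
def lugs(f,near,rad=.13,zmin=.0385,mn=25):
    h=cv2.cvtColor(f['img'],cv2.COLOR_RGB2HSV).astype(int);P=cloud(f)
    m=((h[...,0]<18)&(h[...,1]>130)&(h[...,2]>80)&(P[...,2]>zmin)&(P[...,2]<.05)&(np.hypot(P[...,0]-near[0],P[...,1]-near[1])<rad)).astype(np.uint8)
    n,l,st,c=cv2.connectedComponentsWithStats(m)
    o=[]
    for i in range(1,n):
        if st[i,4]>=mn:
            p=P[l==i]*1000; o.append(list(np.round((np.percentile(p,3,0)+np.percentile(p,97,0))/2,1)[:2]) )
    return o
E
python3 - <<'E'
from h import *
for n in('w1','w3'):
    f=np.load(n+'.npy',allow_pickle=True).item()
    L=lugs(f,(.576,.282));print(L)
    L=sorted(L,key=lambda p:p[0]); print(fit2(LA,L))
# held cover
P=cloud(f);p=np.array([0.5219,0.1011,0.1703]);a=np.arctan2(.089,.996)
ex=np.array([np.cos(a),np.sin(a)]);ey=np.array([-np.sin(a),np.cos(a)])
d=(P-p)*1000; X=d[...,:2]@ex;Y=d[...,:2]@ey;Z=d[...,2]
h=cv2.cvtColor(f['img'],cv2.COLOR_RGB2HSV).astype(int)
m=(Z>-14)&(Z<0)&(h[...,1]<60)&(h[...,2]>110)&(abs(X)<100)&(abs(Y)<50)
print('z top',np.median(Z[m]),m.sum(),'at',np.median(P[...,2][m]))
# edges at the known depth
mm=m.astype(np.uint8)
n,l,st,c=cv2.connectedComponentsWithStats(mm);i=1+np.argmax(st[1:,4]);mm=l==i
for y0 in range(-28,32,8):
    s=mm&(abs(Y-y0)<2); print('y',y0,'x max',np.round(X[s].max(),1))
for x0 in (72,68,50,40,30,10,5):
    s=mm&(abs(X-x0)<1.2)
    if s.any(): print('x',x0,'y',np.round(Y[s].min(),1),np.round(Y[s].max(),1))
# plane tilt
A=np.c_[X[mm],Y[mm],np.ones(mm.sum())];print('plane',np.linalg.lstsq(A,Z[mm],rcond=None)[0])
k=m|0
b=(Z>-14)&(Z<0)&(h[...,2]<60)&(X>50)&(X<80)&(abs(Y)<25)
print('mark',[np.round((np.percentile(q[b],2)+np.percentile(q[b],98))/2,2) for q in(X,Y)],b.sum())
bb=b.astype(np.uint8);r=cv2.minAreaRect(np.c_[X[b],Y[b]].astype(np.float32));print(r)
E
```

```text
[[np.float64(618.1), np.float64(242.4)], [np.float64(599.0), np.float64(302.5)], [np.float64(533.5), np.float64(319.6)]]
(array([575.7899085 , 280.87622889]), np.float64(-14.530129658662107), np.float64(0.4555419672564369))
[[np.float64(618.4), np.float64(242.1)], [np.float64(599.4), np.float64(302.8)], [np.float64(534.1), np.float64(320.0)]]
(array([576.18649029, 281.04879551]), np.float64(-14.819739890845891), np.float64(0.31098256919574396))
z top -6.082122366624559 11175 at 0.16421787763337545
y -28 x max 74.8
y -20 x max 74.8
y -12 x max 74.8
y -4 x max 74.8
y 4 x max 74.8
y 12 x max 74.8
y 20 x max 74.9
y 28 x max 74.9
x 72 y -33.2 30.7
x 68 y -33.4 30.9
x 50 y -20.8 30.6
x 40 y -33.3 30.8
x 30 y -33.0 30.6
x 10 y -33.6 18.5
x 5 y -32.8 30.1
plane [-0.0116782   0.01123369 -5.74967088]
mark [np.float64(66.08), np.float64(-1.23)] 751
((66.0645523071289, -1.2435970306396484), (32.54427719116211, 6.82710075378418), 89.88917541503906)
```

```bash
python3 -m creep '[{"linear":[0.005,0.02,0],"spin":-2,"fingers":1},{"linear":[0.01,0.035,0],"spin":-4,"fingers":1},{"linear":[0.01,0.035,0],"spin":-4,"fingers":1},{"linear":[0.01,0.035,0],"spin":-4,"fingers":1},{"linear":[0.01,0.035,0],"spin":-4,"fingers":1},{"linear":[0.0096,0.021,-0.02],"spin":-1.9,"fingers":1},{"linear":[0,0,-0.02],"spin":0,"fingers":1},{"linear":[0,0,0],"spin":0,"fingers":1},{"linear":[0,0,0],"spin":0,"fingers":1}]'
cat >> h.py <<'E'
def held(f,s):
    "cover pose by camera in world mm from mark, edges"
    P=cloud(f);p=np.array(s['position']);R=np.array(s['ee_rot']);ex=-R[:2,0];ex/=np.hypot(*ex);ey=np.array([-ex[1],ex[0]])
    d=(P-p)*1000;X=d[...,:2]@ex;Y=d[...,:2]@ey;Z=d[...,2]
    h=cv2.cvtColor(f['img'],cv2.COLOR_RGB2HSV).astype(int)
    m=(Z>-14)&(Z<0)&(h[...,1]<70)&(h[...,2]>90)&(abs(X)<100)&(abs(Y)<50)
    n,l,st,c=cv2.connectedComponentsWithStats(m.astype(np.uint8));m=l==1+np.argmax(st[1:,4])
    xs=[X[m&(abs(Y-y)<2)].max() for y in range(-28,32,8)]
    L=[(Y[m&(abs(X-x)<1.2)].min(),Y[m&(abs(X-x)<1.2)].max()) for x in(72,68,38,35)]
    b=(Z>-14)&(Z<0)&(h[...,2]<60)&(X>50)&(X<80)&(abs(Y)<25)
    r=cv2.minAreaRect(np.c_[X[b],Y[b]].astype(np.float32))
    cx=np.median(xs)-75;cy=np.mean(L)
    yaw=np.degrees(np.arctan2(ex[1],ex[0]))
    print('held: front',np.round(xs,1),'lat',np.round(L,1).tolist(),'mark',np.round(r[0],2),round(r[2],2),'topz',np.median(Z[m]))
    print('tool yaw',yaw,'cover centre cam-world',p[:2]*1000+cx*ex+cy*ey,'local',cx,cy)
    return X,Y,Z,ex,ey
E
python3 - <<'E'
from h import *
s=ctrl.observe();print(s['position'])
f=grab('wrist');save(f,'w4.png');np.save('w4.npy',f,allow_pickle=True);np.save('s4.npy',s,allow_pickle=True)
held(f,s)
print(lugs(f,(.576,.282)))
m,P=seg(f)
for k in('teal','orange'):
    for r in rect(m[k],P): print('  ',*r)
E
```

```text
time_s: 6.55
position: [0.576, 0.2814, 0.129]
ee_rot: [[-0.967, -0.003, -0.256], [0.256, -0.002, -0.967], [0.002, -1.0, 0.002]]
contact_force: [-0.0, -0.0, -1.0]
opening: 0.0233
[0.57598938 0.28139438 0.12900228]
held: front [75.3 75.3 75.4 75.4 75.4 75.4 75.4 75.4] lat [[-33.0, 30.8], [-33.2, 30.5], [-33.1, 30.3], [-33.3, 30.5]] mark [66.6  -1.32] 89.73 topz -6.31850248737388
tool yaw -14.807226127195397 cover centre cam-world [576.02692406 280.03591197] local 0.38347319298372895 -1.3037586705760353
[]
   242 [251. 101.] [649.1 263.5] [ 1.7 67.7] 75.12 35.2
   9510 [455. 185.] [519.6 100.4] [ 70.8 154.2] 10.86 35.2
   132 [217. 198.] [573.6 316. ] [ 5.6 21. ] -15.83 35.3
   163 [418. 160.] [564.7 135.9] [ 8.4 14.7] 12.21 42.8
   134 [497. 201.] [508.3  70.2] [ 8.3 15.1] 12.01 43.1
   132 [438. 224.] [498.5 123.3] [ 8.5 14.1] 12.05 43.2
```

View pics/w4.png

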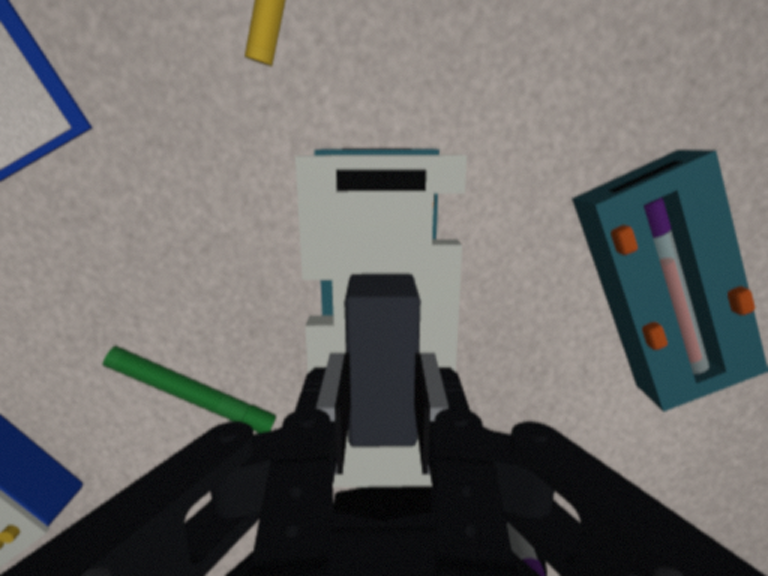

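Run:
```python
from h import *
f=np.load('w4.npy',allow_pickle=True).item();s=np.load('s4.npy',allow_pickle=True).item()
X,Y,Z,ex,ey=held(f,s)
m,P=seg(f);t=m['teal']&(abs(Y)<50)
q=t&(X>70);print('front strip X',np.percentile(X[q],[2,98]),'Y',Y[q].min(),Y[q].max())
q=q&(X>np.percentile(X[q],80));print('Y outer',Y[q].min(),Y[q].max())
for x0 in(5,10,15,20,40,45,50):
    q=t&(abs(X-x0)<1.5)
    if q.any(): print(x0,Y[q].min(),Y[q].max())
L=lugs(f,(.52,.10));print('B lugs',L)
L=sorted(L,key=lambda p:p[1]) # y: smallest -> (-17,-27)
o=[L[1],L[2],L[0]]
print(fit2(LB,o)); o=[L[2] if L[2][0]<L[1][0] else L[1], L[1] if L[2][0]<L[1][0] else L[2],L[0]];print(fit2(LB,o))
save(f,'w4c.png',4,(180,80,340,240))
```

```text
held: front [75.3 75.3 75.4 75.4 75.4 75.4 75.4 75.4] lat [[-33.0, 30.8], [-33.2, 30.5], [-33.1, 30.3], [-33.3, 30.5]] mark [66.6  -1.32] 89.73 topz -6.31850248737388
tool yaw -14.807226127195397 cover centre cam-world [576.02692406 280.03591197] local 0.38347319298372895 -1.3037586705760353
front strip X [74.4364439  76.13193159] Y -32.51475599175212 35.23176291888389
Y outer -13.129067373151866 32.70249640740437
40 -33.01559444407282 -31.99668644416578
45 -32.774779105030646 -32.51185002383375
50 -32.72499171167962 -32.42152272223439
B lugs [[np.float64(564.9), np.float64(136.1)], [np.float64(508.2), np.float64(70.6)], [np.float64(498.3), np.float64(123.6)]]
(array([519.89216263, 100.20859372]), np.float64(10.638046846176856), np.float64(0.13131608729918298))
(array([519.89216263, 100.20859372]), np.float64(10.638046846176856), np.float64(0.13131608729918298))
```

View pics/w4c.png

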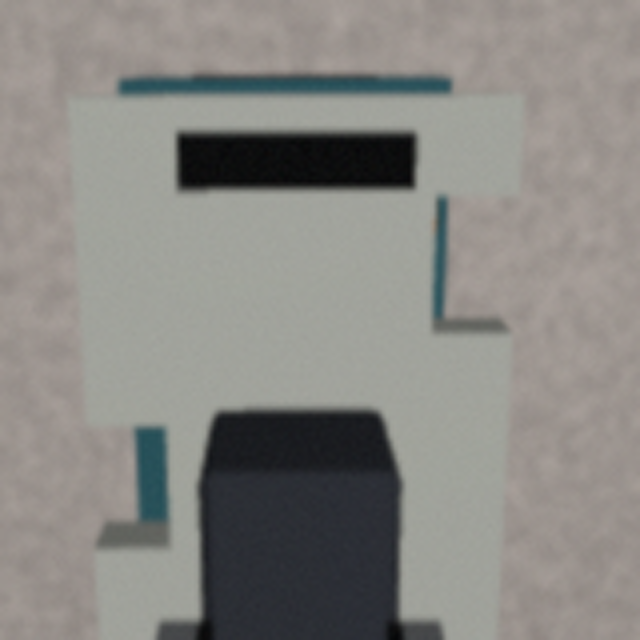

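```bash
python3 -m creep '[{"linear":[0,0.0018,-0.02],"spin":0,"fingers":1},{"linear":[0,0,-0.02],"spin":0,"fingers":1},{"linear":[0,0,-0.013],"spin":0,"fingers":1},{"linear":[0,0,-0.003],"spin":0,"fingers":1},{"linear":[0,0,0],"spin":0,"fingers":1},{"linear":[0,0,0],"spin":0,"fingers":1}]'
cat >> h.py <<'E'
def fitcheck(f,s):
    X,Y,Z,ex,ey=held(f,s)
    m,P=seg(f);t=m['teal']&(abs(Y)<50)
    q=t&(X>70)
    if q.any(): print('front strip X',np.percentile(X[q],[2,98]),'Y',Y[q].min(),Y[q].max())
    for x0 in range(-10,68,3):
        q=t&(abs(X-x0)<1.2)
        for sg in(-1,1):
            k=q&(Y*sg>0)
            if k.any(): print(x0,sg,np.round([Y[k].min(),Y[k].max()],1))
    h=cv2.cvtColor(f['img'],cv2.COLOR_RGB2HSV).astype(int)
    o=(h[...,0]<18)&(h[...,1]>120)&(h[...,2]>70)&(abs(Y)<45)&(abs(X)<90)&(P[...,2]>.03)
    n,l,st,c=cv2.connectedComponentsWithStats(o.astype(np.uint8))
    for i in range(1,n):
        if st[i,4]>8:
            k=l==i;print('orange',st[i,4],np.round(c[i]),'X',np.percentile(X[k],[2,98]).round(1),'Y',np.percentile(Y[k],[2,98]).round(1),'z',np.median(P[...,2][k]))
E
python3 - <<'E'
from h import *
s=ctrl.observe();print(s['position'])
f=grab('wrist');save(f,'w5c.png',4,(180,80,340,240));np.save('w5.npy',f,allow_pickle=True)
fitcheck(f,s)
E
```

```text
time_s: 7.2
position: [0.5772, 0.2844, 0.0753]
ee_rot: [[-0.967, 0.001, -0.256], [0.256, 0.001, -0.967], [-0.001, -1.0, -0.001]]
contact_force: [-0.1, -0.0, -0.8]
opening: 0.0227
[0.57723371 0.28437156 0.07527602]
held: front [75.4 75.4 75.4 75.4 75.4 75.4 75.4 75.5] lat [[-33.0, 30.9], [-33.2, 30.6], [-33.1, 30.5], [-33.3, 30.6]] mark [66.64 -1.23] 89.93 topz -6.1948467853854545
tool yaw -14.816044300081499 cover centre cam-world [577.31118523 283.05674839] local 0.411122013876863 -1.2512800782736138
-1 1 [24.3 31.9]
2 1 [24.1 31.7]
5 1 [24.  32.2]
8 1 [31.3 32.1]
11 1 [31.8 32. ]
14 1 [31.7 31.7]
38 -1 [-35.9 -26. ]
41 -1 [-36.4 -25.8]
44 -1 [-36.1 -35.3]
47 -1 [-36.  -35.9]
50 -1 [-35.8 -35.6]
53 -1 [-36.4 -35.4]
56 -1 [-36.4 -35. ]
orange 311 [295. 141.] X [43.5 57.8] Y [-33.4 -24.6] z 0.04286195742514823
orange 137 [216. 193.] X [ 9.2 19.1] Y [22.2 29.3] z 0.042926551256279505
```

View pics/w5c.png

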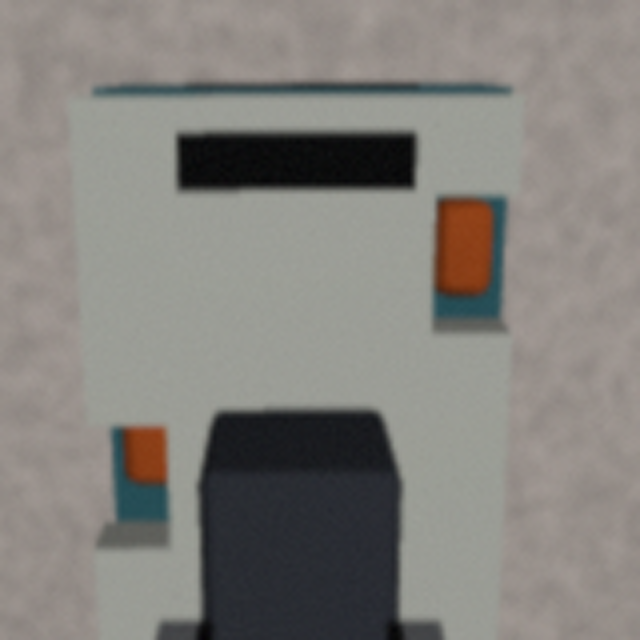

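Lugs show in both notches; the base lies about 0.8 mm to −Y of the cover. Correcting and lowering.

```bash
python3 -m creep '[{"linear":[-0.0005,-0.0007,0],"spin":0,"fingers":1},{"linear":[0,0,-0.004],"spin":0,"fingers":1},{"linear":[0,0,-0.004],"spin":0,"fingers":1},{"linear":[0,0,-0.003],"spin":0,"fingers":1},{"linear":[0,0,0],"spin":0,"fingers":1},{"linear":[0,0,0],"spin":0,"fingers":1}]'
python3 - <<'E'
from h import *
s=ctrl.observe();print(s['position'])
f=grab('wrist');save(f,'w6c.png',4,(180,80,340,240));np.save('w6.npy',f,allow_pickle=True)
fitcheck(f,s)
E
```

```text
time_s: 7.85
position: [0.576, 0.2834, 0.063]
ee_rot: [[-0.967, -0.0, -0.255], [0.255, -0.0, -0.967], [0.0, -1.0, 0.0]]
contact_force: [0.2, 0.2, -1.3]
opening: 0.023
[0.57604262 0.28338329 0.06297454]
held: front [75.3 75.4 75.4 75.4 75.4 75.4 75.4 75.4] lat [[-33.0, 30.8], [-33.1, 30.5], [-33.1, 30.5], [-33.2, 30.8]] mark [66.64 -1.27] 89.91 topz -6.269090111206007
tool yaw -14.799600939288247 cover centre cam-world [576.11057084 282.10309425] local 0.39271052829991504 -1.2203626376152648
front strip X [75.95668478 76.65068404] Y -34.595695532704475 33.0915055991341
5 1 [22.1 33.2]
8 1 [22.5 33. ]
11 1 [32.9 33.6]
14 1 [32.6 33.5]
17 1 [32.5 33.4]
20 1 [33. 33.]
41 -1 [-35.1 -24.4]
44 -1 [-34.9 -33.5]
47 -1 [-34.9 -34.7]
50 -1 [-35.2 -34.5]
53 -1 [-35.2 -34.5]
56 -1 [-35.  -34.1]
59 -1 [-34.9 -33.5]
orange 362 [296. 142.] X [44.5 58.8] Y [-32.1 -23.3] z 0.04285425123518187
orange 254 [213. 195.] X [10.7 22.7] Y [21.5 30.4] z 0.04287677492680786
```

View pics/w6c.png

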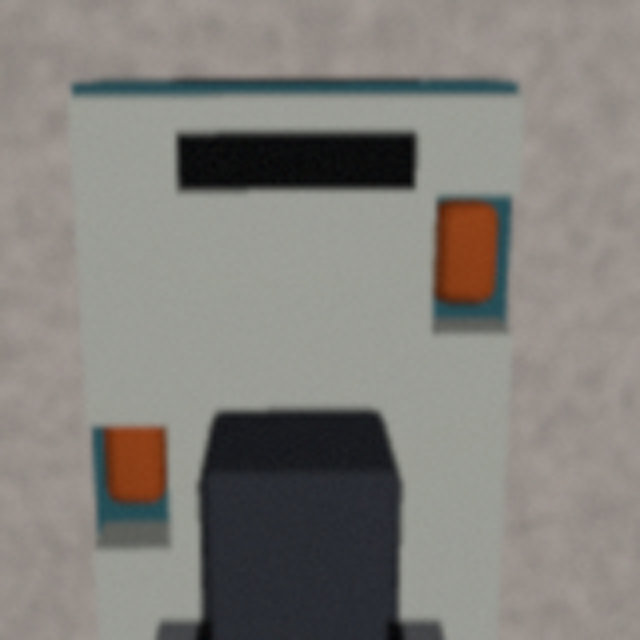

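```bash
python3 -m creep '[{"linear":[0,0.0003,-0.003],"spin":0,"fingers":1},{"linear":[0,0,-0.003],"spin":0,"fingers":1},{"linear":[0,0,-0.002],"spin":0,"fingers":1},{"linear":[0,0,0],"spin":0,"fingers":1},{"linear":[0,0,0],"spin":0,"fingers":1}]'
python3 -m creep '[{"linear":[0,0,-0.001],"spin":0,"fingers":1},{"linear":[0,0,-0.001],"spin":0,"fingers":1},{"linear":[0,0,0],"spin":0,"fingers":1}]'
python3 - <<'E'
from h import *
s=ctrl.observe()
f=grab('wrist');save(f,'w7c.png',4,(180,80,340,240));fitcheck(f,s)
E
```

```text
time_s: 8.4
position: [0.5761, 0.2837, 0.0551]
ee_rot: [[-0.967, -0.0, -0.255], [0.255, -0.0, -0.967], [0.0, -1.0, 0.0]]
contact_force: [0.9, 0.5, -1.9]
opening: 0.0226
time_s: 8.7
position: [0.5762, 0.2838, 0.0533]
ee_rot: [[-0.967, 0.0, -0.255], [0.255, 0.0, -0.967], [-0.0, -1.0, -0.0]]
contact_force: [-1.2, -0.0, -0.5]
opening: 0.023
held: front [75.9 75.9 75.8 75.8 75.8 75.8 75.8 75.8] lat [[-32.9, 30.8], [-33.2, 31.0], [-33.0, 30.4], [-33.1, 30.5]] mark [67.01 -1.33] 0.27 topz -5.779746870808171
tool yaw -14.797866348546401 cover centre cam-world [576.7148064 282.4402298] local 0.8414045572291684 -1.1934204567829827
front strip X [76.73800869 76.79823397] Y -20.3621675541073 25.566507521973026
5 1 [32.2 33. ]
8 1 [32.  32.8]
11 1 [32.5 33. ]
14 1 [32.5 33.2]
17 1 [32.3 33.1]
20 1 [32. 33.]
23 1 [31.5 32.7]
41 -1 [-35.6 -34.1]
44 -1 [-35.3 -23.3]
47 -1 [-35.6 -35. ]
50 -1 [-35.6 -34.7]
53 -1 [-35.6 -34.8]
56 -1 [-35.4 -34.5]
59 -1 [-35.7 -23.3]
65 -1 [-9.3 -9.2]
65 1 [12.3 12.3]
orange 414 [299. 145.] X [44.  58.8] Y [-32.6 -23.5] z 0.042767641136692194
orange 366 [212. 198.] X [10.5 24.7] Y [20.7 29.8] z 0.04274217735197372
```

View pics/w7c.png

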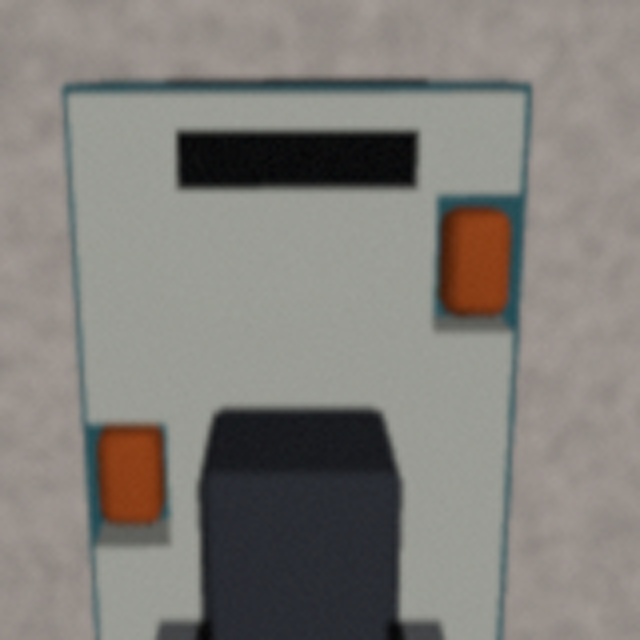

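```bash
python3 -m creep '[{"linear":[0,0,-0.001],"spin":0,"fingers":1},{"linear":[0,0,0],"spin":0,"fingers":1},{"linear":[0,0,0],"spin":0,"fingers":0.4},{"linear":[0,0,0],"spin":0,"fingers":0.2},{"linear":[0,0,0],"spin":0,"fingers":0},{"linear":[0,0,0],"spin":0,"fingers":0},{"linear":[0,0,0],"spin":0,"fingers":0}]'
python3 - <<'E'
from h import *
s=ctrl.observe()
f=grab('wrist');save(f,'w8.png');fitcheck(f,s)
P=cloud(f)
m,_=seg(f)
w=m['white']&(np.hypot(P[...,0]-.576,P[...,1]-.282)<.09)
A=np.c_[P[...,:2][w]-[.576,.282],np.ones(w.sum())];print('plane',np.linalg.lstsq(A,P[...,2][w],rcond=None)[0])
E
```

```text
time_s: 9.45
position: [0.5762, 0.2836, 0.0521]
ee_rot: [[-0.967, -0.0, -0.256], [0.256, -0.0, -0.967], [0.0, -1.0, 0.0]]
contact_force: [0.4, -0.8, 0.2]
opening: 0.0853
held: front [75.9 76.  75.9 76.  75.9 75.9 75.9 75.9] lat [[-32.7, 31.0], [-32.9, 30.8], [-32.9, 31.0], [-32.9, 31.0]] mark [65.68 -5.16] 73.45 topz -4.905669166789972
tool yaw -14.806336361070938 cover centre cam-world [576.80758609 282.49571883] local 0.9173981506955613 -0.9430737495809876
front strip X [76.53529599 76.82759317] Y -35.30422888447101 17.705189039163262
5 1 [32.9 32.9]
8 1 [32.  33.3]
11 1 [32.4 33.1]
14 1 [32.8 33.1]
17 1 [32.4 33.4]
20 1 [32.5 33.2]
23 1 [31.7 33.3]
41 -1 [-35.3 -33.9]
44 -1 [-35.2 -23.1]
47 -1 [-35.5 -34.8]
50 -1 [-35.5 -34.5]
53 -1 [-35.4 -34.5]
56 -1 [-35.1 -34. ]
59 -1 [-35.6 -23.1]
65 -1 [-11.4 -11.4]
orange 409 [299. 145.] X [44.3 58.8] Y [-32.4 -23.3] z 0.04286859976972915
orange 372 [212. 199.] X [10.4 24.8] Y [21.  30.1] z 0.0427454145679272
orange 246 [216. 291.] X [-57.2 -43.7] Y [20.8 29.8] z 0.042808136910072056
plane [-0.00276767 -0.00696832  0.0471153 ]
```

View pics/w8.png

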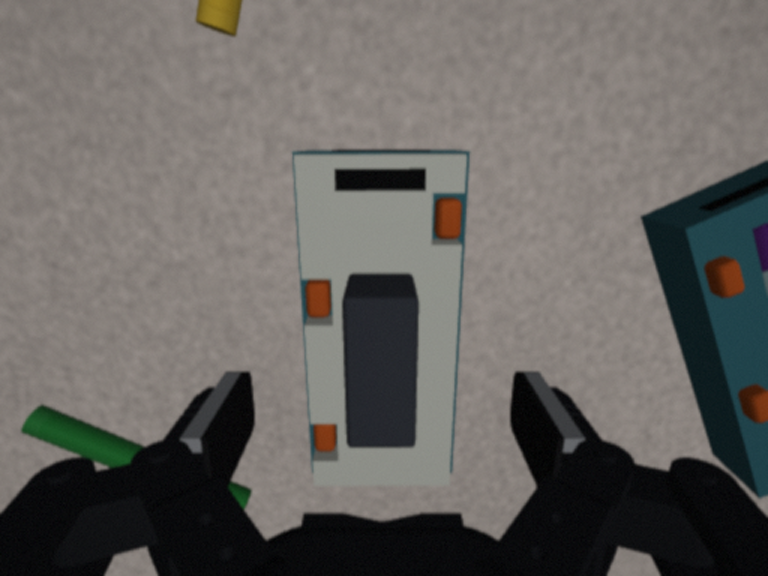

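Cover a is flush: all three lugs show in their notches and the plate is level at 47 mm measured (the camera reads about 1 mm high). Going to the turntable.

```bash
python3 -m creep '[{"linear":[0,0,0.02],"spin":0,"fingers":0},{"linear":[0,0,0.04],"spin":0,"fingers":0},{"linear":[0,0,0.045],"spin":0,"fingers":0},{"linear":[-0.005,-0.02,0.04],"spin":3,"fingers":0},{"linear":[-0.007,-0.04,0],"spin":6,"fingers":0},{"linear":[-0.007,-0.042,0],"spin":6,"fingers":0},{"linear":[-0.007,-0.042,0],"spin":6,"fingers":0},{"linear":[-0.008,-0.042,0],"spin":6,"fingers":0},{"linear":[-0.008,-0.042,0],"spin":6,"fingers":0},{"linear":[-0.008,-0.042,0],"spin":6,"fingers":0},{"linear":[-0.008,-0.042,0],"spin":6,"fingers":0},{"linear":[-0.008,-0.042,0],"spin":6,"fingers":0},{"linear":[-0.008,-0.042,0],"spin":6,"fingers":0},{"linear":[-0.004,-0.042,-0.02],"spin":6,"fingers":0},{"linear":[0,-0.005,-0.02],"spin":0.5,"fingers":0},{"linear":[0,0,0],"spin":0,"fingers":0},{"linear":[0,0,0],"spin":0,"fingers":0}]'
python3 - <<'E'
from h import *
s=ctrl.observe();print(s['qpos'])
f=grab('wrist');save(f,'w9.png');np.save('w9.npy',f,allow_pickle=True)
m,P=seg(f)
for k in('white','bar'):
    for r in rect(m[k],P): print(k,*r)
E
```

```text
time_s: 11.2
position: [0.4983, -0.1583, 0.1575]
ee_rot: [[-0.66, -0.0, 0.751], [-0.751, 0.001, -0.66], [-0.001, -1.0, -0.001]]
contact_force: [0.2, 0.6, 0.1]
opening: 0.0855
[ 0.71076578  0.4531588  -0.65804448  1.83873459  0.33124112  0.96186776
 -0.81155696]
white 7429 [371. 155.] [ 591.6 -223.4] [ 71.9 158.4] 44.88 55.1
white 7572 [255. 173.] [ 497.4 -160.6] [ 68.2 154.8] 48.62 55.2
white 330 [309. 167.] [ 546.4 -184.6] [18.6 20.1] 51.37 43.7
bar 2131 [379. 165.] [ 590.6 -217.3] [24.7 58. ] 44.41 86.7
bar 1968 [254. 189.] [ 499.3 -158.4] [24.1 57.8] 48.66 87.1
```

View pics/w9.png

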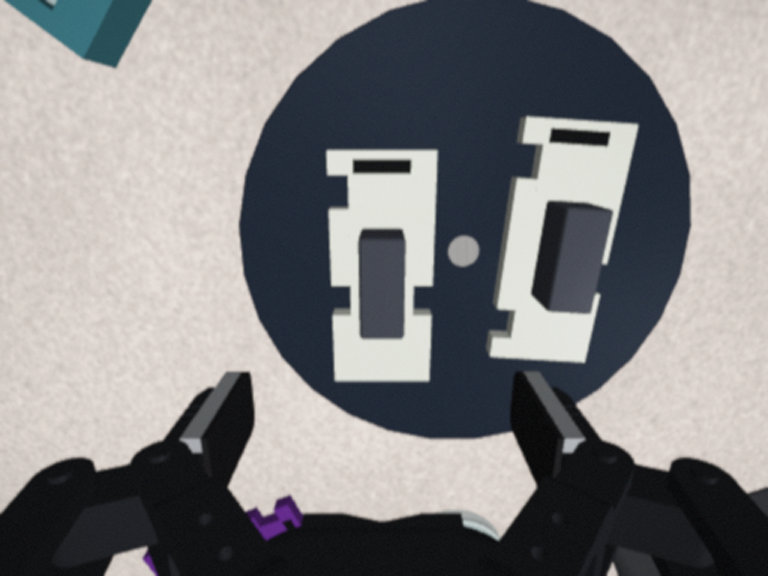

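Crop check (w9): the left cover (px 381,290 enlarged) has notches on its left at +51 and −17 and on its right at −17, so it is b. The right one (575,255) has left notches at ±51, so it is c. The jaws are aligned with b, so I'm descending.

```bash
python3 -m creep '[{"linear":[0.0003,0.0006,-0.025],"spin":0,"fingers":0},{"linear":[0,0,-0.03],"spin":0,"fingers":0},{"linear":[0,0,-0.025],"spin":0,"fingers":0},{"linear":[0,0,-0.0155],"spin":0,"fingers":0},{"linear":[0,0,0],"spin":0,"fingers":0},{"linear":[0,0,0],"spin":0,"fingers":0.3},{"linear":[0,0,0],"spin":0,"fingers":0.45}]' 20
python3 - <<'E'
from h import *
f=grab('wrist');save(f,'w10.png')
E
```

```text
time_s: 11.95
position: [0.4997, -0.1582, 0.0632]
ee_rot: [[-0.659, 0.002, 0.752], [-0.752, -0.001, -0.659], [-0.001, -1.0, 0.002]]
contact_force: [0.6, 0.1, -0.7]
opening: 0.0596
```

View pics/w10.png

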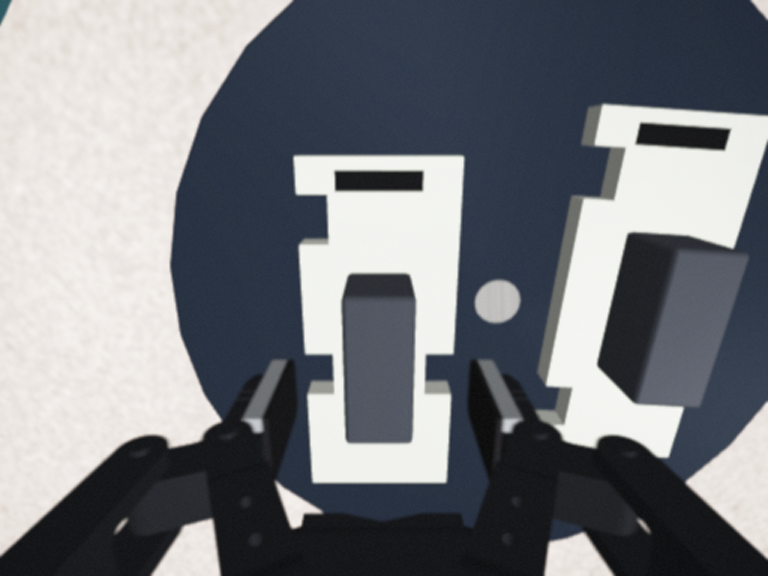

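Centred and clear of cover c. Closing gently, then firming up.

```bash
python3 -m creep '[{"linear":[0,0,0],"spin":0,"fingers":0.55},{"linear":[0,0,0],"spin":0,"fingers":0.62},{"linear":[0,0,0],"spin":0,"fingers":0.68},{"linear":[0,0,0],"spin":0,"fingers":0.75},{"linear":[0,0,0],"spin":0,"fingers":1},{"linear":[0,0,0],"spin":0,"fingers":1},{"linear":[0,0,0],"spin":0,"fingers":1}]' 20
python3 -m creep '[{"linear":[0,0,0],"spin":0,"fingers":1},{"linear":[0,0,0],"spin":0,"fingers":1},{"linear":[0,0,0],"spin":0,"fingers":1}]' 50
python3 -m creep '[{"linear":[0,0,0.005],"spin":0,"fingers":1},{"linear":[0,0,0.015],"spin":0,"fingers":1},{"linear":[0,0,0.03],"spin":0,"fingers":1},{"linear":[0,0,0.03],"spin":0,"fingers":1},{"linear":[0,0,0.02],"spin":0,"fingers":1},{"linear":[0,0,0],"spin":0,"fingers":1}]'
python3 - <<'E'
from h import *
s=ctrl.observe();f=grab('wrist');save(f,'w11.png');held(f,s)
f=grab('scene');save(f,'s11.png')
E
```

```text
time_s: 12.7
position: [0.4984, -0.1587, 0.062]
ee_rot: [[-0.66, -0.0, 0.751], [-0.751, -0.0, -0.66], [0.0, -1.0, 0.0]]
contact_force: [-1.4, -0.0, 5.3]
opening: 0.0238
time_s: 13.0
position: [0.5024, -0.1601, 0.0637]
ee_rot: [[-0.66, 0.008, 0.751], [-0.751, -0.002, -0.66], [-0.003, -1.0, 0.007]]
contact_force: [-0.3, -0.3, -0.3]
opening: 0.0089
time_s: 13.6
position: [0.4997, -0.1587, 0.1641]
ee_rot: [[-0.66, 0.004, 0.751], [-0.751, -0.001, -0.66], [-0.002, -1.0, 0.003]]
contact_force: [-0.3, 0.5, -0.8]
opening: 0.0002Traceback (most recent call last):
  File "<stdin>", line 2, in <module>
  File "h.py", line 63, in held
    n,l,st,c=cv2.connectedComponentsWithStats(m.astype(np.uint8));m=l==1+np.argmax(st[1:,4])
                                                                         ~~~~~~~~~^^^^^^^^^^
    return _wrapfunc(a, 'argmax', axis=axis, out=out, **kwds)
    return bound(*args, **kwds)
ValueError: attempt to get argmax of an empty sequence
```

View pics/w11.png

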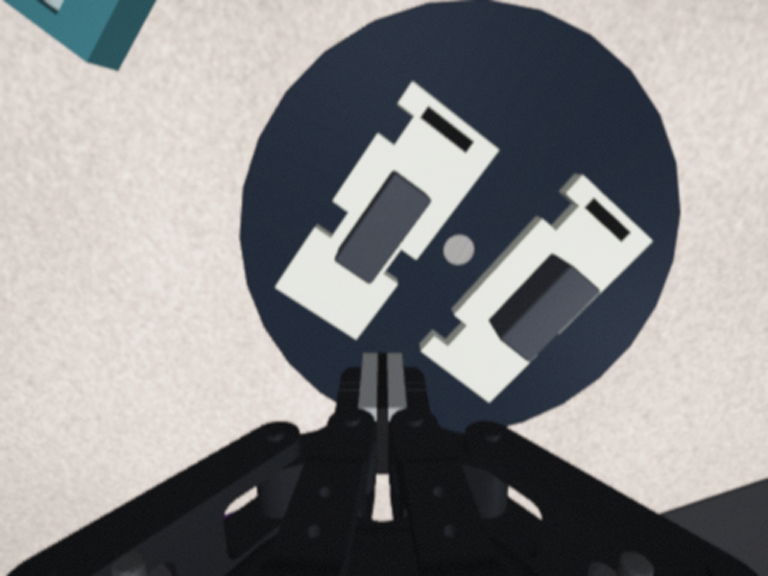

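The cover slipped out of the jaws and the disc turned. I'll check whether it is still spinning.

```bash
python3 -m creep '[{"linear":[0,0,0],"spin":0,"fingers":0},{"linear":[0,0,0],"spin":0,"fingers":0},{"linear":[0,0,0],"spin":0,"fingers":0},{"linear":[0,0,0],"spin":0,"fingers":0},{"linear":[0,0,0],"spin":0,"fingers":0}]'
python3 - <<'E'
from h import *
s=ctrl.observe();f=grab('wrist');save(f,'w12.png');np.save('w12.npy',f,allow_pickle=True)
m,P=seg(f)
for k in('white','bar'):
    for r in rect(m[k],P): print(k,*r)
f=grab('scene');save(f,'s12.png')
f=grab('wrist');m,P=seg(f)
for k in('white','bar'):
    for r in rect(m[k],P): print(k,*r)
E
```

```text
time_s: 14.15
position: [0.4983, -0.1586, 0.1613]
ee_rot: [[-0.66, -0.001, 0.751], [-0.751, 0.0, -0.66], [0.0, -1.0, -0.001]]
contact_force: [-0.2, 0.5, 0.0]
opening: 0.0726
white 8556 [268. 126.] [ 538.2 -131.5] [ 68.5 158.3] -5.34 55.2
white 6536 [343. 205.] [ 544.8 -245. ] [ 73.3 158.5] -9.17 55.1
white 326 [308. 166.] [ 546.6 -184.5] [19.2 19.8] -86.67 43.6
bar 2285 [267. 132.] [ 538.9 -129.3] [24.3 57.9] -5.59 87.1
bar 1633 [346. 218.] [ 544.7 -240.3] [26.8 58. ] -9.68 86.4
white 8571 [269. 125.] [ 540.6 -131.3] [ 68.4 158.1] -7.77 55.2
white 6502 [340. 207.] [ 542.5 -245.1] [ 73.5 158.5] -11.52 55.2
white 316 [308. 165.] [ 546.6 -184.3] [19.1 19.3] -85.04 43.7
bar 2312 [269. 130.] [ 541.3 -129.1] [24.5 57.7] -7.76 87.2
bar 2023 [345. 221.] [ 542.2 -240.6] [27.1 58.1] -11.73 86.8
```

View pics/w12.png

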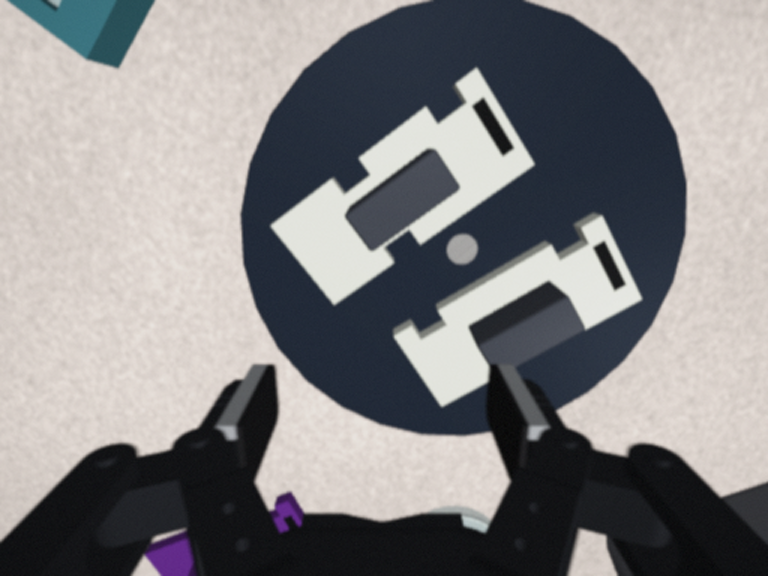

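View pics/s12.png

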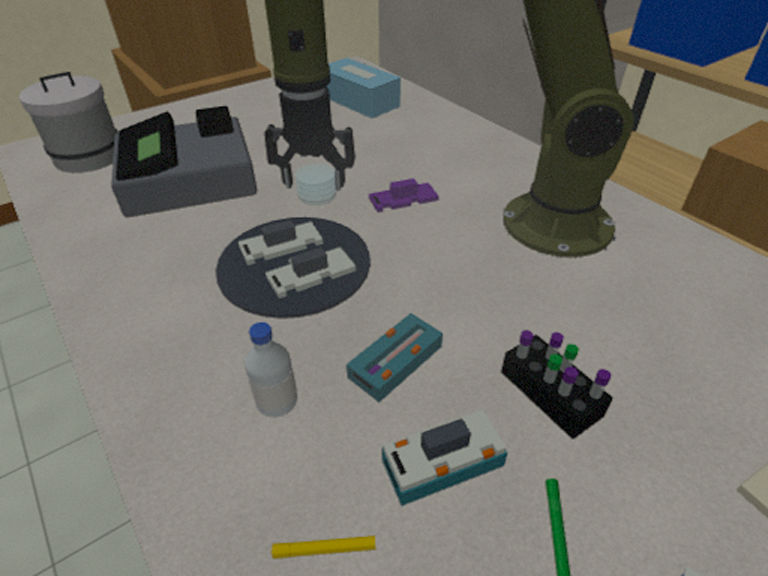

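Disc spins at about −22°/s and both covers ride along unchanged. Waiting for it to slow, and measuring.

```bash
R='[{"linear":[0,0,0],"spin":0,"fingers":0}]'; python3 -m creep '[{"linear":[0,0,0.02],"spin":0,"fingers":0},{"linear":[0,0,0],"spin":0,"fingers":0},{"linear":[0,0,0],"spin":0,"fingers":0},{"linear":[0,0,0],"spin":0,"fingers":0},{"linear":[0,0,0],"spin":0,"fingers":0},{"linear":[0,0,0],"spin":0,"fingers":0},{"linear":[0,0,0],"spin":0,"fingers":0},{"linear":[0,0,0],"spin":0,"fingers":0},{"linear":[0,0,0],"spin":0,"fingers":0},{"linear":[0,0,0],"spin":0,"fingers":0}]' | head -1
cat > disc.py <<'E'
from h import *
from itertools import permutations
def covers(f):
    m,P=seg(f);c=np.array([546.5,-184.4])
    out=[]
    for r in rect(m['white'],P):
        if r[0]>2000: out.append((r[2]-c,r[4],r[2]))
    return out
if __name__=='__main__':
    for k in range(4):
        s=ctrl.observe();f=grab('top')
        m,P=seg(f)
        print(s['time_s'],[ (r[2].tolist(),r[3].tolist(),r[4]) for r in rect(m['white'],P) if r[2][1]<0 and r[0]>100])
    save(f,'t13.png')
E
python3 disc.py
```

```text
time_s: 15.3
15.3 [([551.7, -129.0], [66.2, 150.8], -17.05), ([487.4, -221.2], [49.5, 66.9], 68.13)]
15.35 [([551.5, -129.1], [66.4, 150.8], -16.91), ([486.5, -220.9], [48.9, 67.6], 66.07)]
15.4 [([551.5, -128.8], [66.0, 150.2], -17.06), ([487.2, -220.7], [50.3, 65.7], 66.81)]
15.45 [([551.2, -128.9], [66.4, 150.5], -17.04), ([486.8, -221.0], [51.1, 66.4], 67.11)]
```

View pics/t13.png

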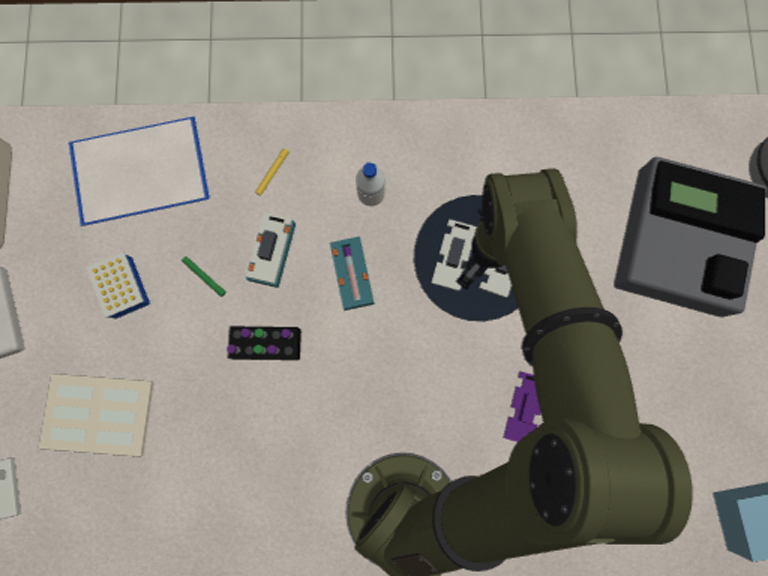

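The disc stopped; cover b is at (0.5515, −0.129), yaw −17°. I'll grip it ~11 mm toward +x, where the jaw forces pass through the disc axis.

```bash
python3 -m creep '[{"linear":[0.007,0.003,0],"spin":-6,"fingers":0},{"linear":[0.007,0.003,0],"spin":-7.5,"fingers":0},{"linear":[0.007,0.003,0],"spin":-7.5,"fingers":0},{"linear":[0.007,0.003,0],"spin":-7.5,"fingers":0},{"linear":[0.007,0.003,0],"spin":-7.5,"fingers":0},{"linear":[0.007,0.003,0],"spin":-7.5,"fingers":0},{"linear":[0.007,0.003,0],"spin":-7.5,"fingers":0},{"linear":[0.007,0.003,0],"spin":-7.5,"fingers":0},{"linear":[0.008,0.0025,-0.02],"spin":-7.2,"fingers":0},{"linear":[0,0,0],"spin":0,"fingers":0},{"linear":[0,0,0],"spin":0,"fingers":0},{"linear":[0,0,0],"spin":0,"fingers":0}]'
cat > bar.py <<'E'
import sys
from h import *
s=ctrl.observe();f=grab('wrist');save(f,sys.argv[1]);np.save('wl.npy',f,allow_pickle=True)
R=s['ee_rot'];ex=-R[:2,0];ex/=np.hypot(*ex);ey=np.array([-ex[1],ex[0]]);p=s['position'][:2]*1000
print('tool',s['time_s'],s['position'],np.degrees(np.arctan2(ex[1],ex[0])))
m,P=seg(f)
for k in('white','bar'):
    for r in rect(m[k],P):
        if r[0]>200: print(k,*r,'local',np.round([(r[2]-p)@ex,(r[2]-p)@ey],1))
E
python3 bar.py w14.png
```

```text
time_s: 16.7
position: [0.5623, -0.1324, 0.1623]
ee_rot: [[-0.957, 0.0, -0.29], [0.29, -0.0, -0.957], [-0.0, -1.0, 0.0]]
contact_force: [-0.1, 0.2, 0.4]
opening: 0.0854
tool 16.7 [ 0.56234494 -0.13243413  0.1622918 ] -16.85270073533842
white 2216 [30. 81.] [710.5  28.7] [18.7 57.2] -4.63 54.6 local [ 95.1 197.2]
white 7159 [367. 169.] [ 528.9 -241. ] [ 72.2 158.5] -21.12 55.2 local [  -0.5 -113.6]
white 7080 [255. 185.] [ 547.7 -128.7] [ 68.2 156.1] -17.33 55.2 local [-15.1  -0.7]
white 314 [307. 180.] [ 546.7 -184.5] [19.3 19.9] -15.76 43.7 local [  0.1 -54.4]
white 615 [505. 275.] [ 366.4 -374.1] [16.6 69.8] -6.33 37.2 local [-117.5 -288.1]
bar 2481 [377. 185.] [ 534.5 -238.8] [26.2 57.7] -20.86 86.9 local [   4.2 -109.9]
bar 1749 [253. 202.] [ 551.7 -129.8] [23.7 57.4] -17.4 87.1 local [-11.   -0.6]
```

View pics/w14.png

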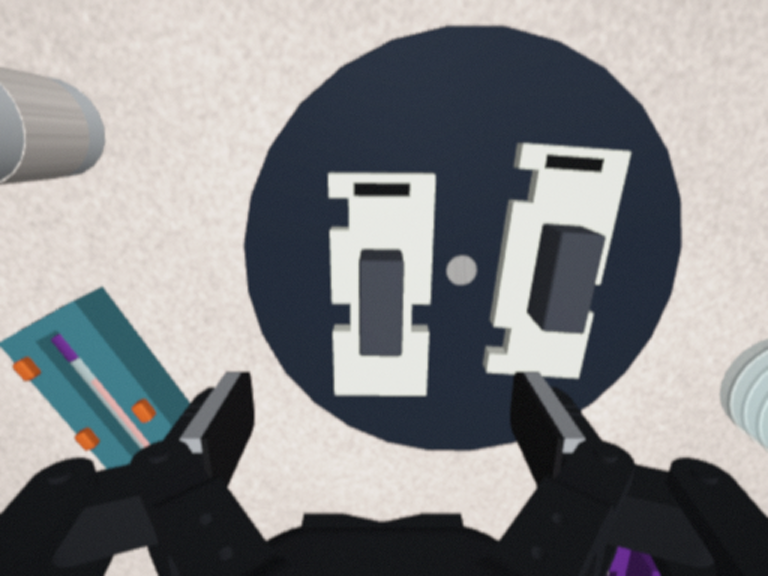

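```bash
python3 -m creep '[{"linear":[0.0002,0.0006,-0.025],"spin":-0.4,"fingers":0},{"linear":[0,0,-0.03],"spin":0,"fingers":0},{"linear":[0,0,-0.03],"spin":0,"fingers":0},{"linear":[0,0,-0.012],"spin":0,"fingers":0},{"linear":[0,0,0],"spin":0,"fingers":0},{"linear":[0,0,0],"spin":0,"fingers":0.3},{"linear":[0,0,0],"spin":0,"fingers":0.5},{"linear":[0,0,0],"spin":0,"fingers":0.5},{"linear":[0,0,0],"spin":0,"fingers":0.5}]' 40
python3 bar.py w15.png
```

```text
time_s: 17.65
position: [0.5632, -0.1317, 0.0656]
ee_rot: [[-0.954, 0.001, -0.299], [0.299, -0.0, -0.954], [-0.002, -1.0, -0.0]]
contact_force: [-0.2, -0.7, 0.5]
opening: 0.0426
tool 17.65 [ 0.56316042 -0.13172578  0.06559831] -17.400156151556626
white 13607 [425. 181.] [ 526.7 -242. ] [ 76.3 162. ] -21.08 55.1 local [  -1.8 -116.1]
white 13521 [256. 218.] [ 544.5 -127.7] [ 69.8 163.2] -17.34 55.1 local [-19.   -1.7]
white 658 [332. 218.] [ 546.6 -184.6] [20.3 20.7] 77.42 43.6 local [  0.  -55.4]
bar 2851 [430. 224.] [ 541.3 -230.5] [23.  62.8] -42.15 78.5 local [   8.7 -100.8]
bar 687 [251. 222.] [ 559.5 -121.8] [22.2 60.6] -40.56 79.2 local [-6.5  8.4]
```

View pics/w15.png

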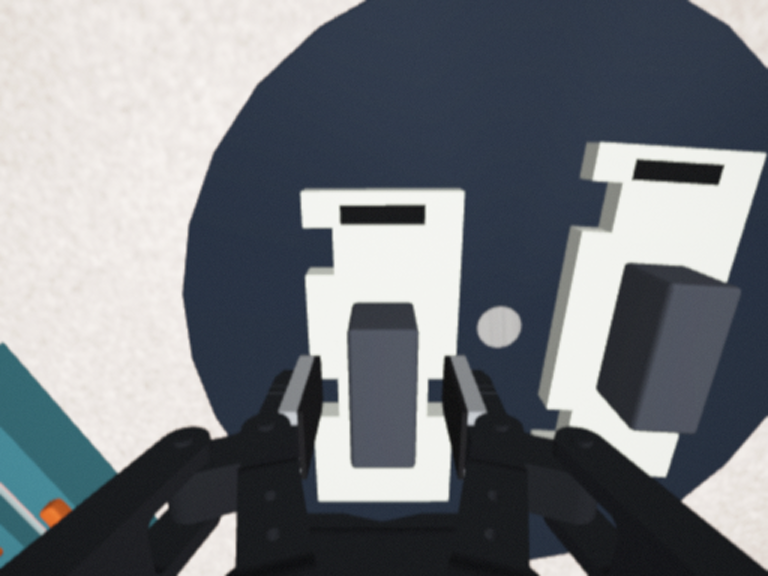

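```bash
python3 -m creep '[{"linear":[0,0,0],"spin":0,"fingers":0.58},{"linear":[0,0,0],"spin":0,"fingers":0.63},{"linear":[0,0,0],"spin":0,"fingers":0.67},{"linear":[0,0,0],"spin":0,"fingers":0.7},{"linear":[0,0,0],"spin":0,"fingers":0.72}]' 40
python3 bar.py w16.png
```

```text
time_s: 18.2
position: [0.5626, -0.1316, 0.0647]
ee_rot: [[-0.954, -0.0, -0.299], [0.299, 0.0, -0.954], [0.0, -1.0, -0.0]]
contact_force: [0.4, 0.4, -0.2]
opening: 0.0238
tool 18.2 [ 0.56264046 -0.13158191  0.06466454] -17.400674264944502
white 14438 [425. 186.] [ 526.7 -242.2] [ 76.3 162.2] -20.96 55.2 local [  -1.2 -116.3]
white 9168 [257. 177.] [ 582.3 -139.5] [69.8 83.9] -17.26 55.2 local [21.1 -1.7]
white 655 [333. 217.] [ 546.7 -184.2] [20.2 20.3] -54.62 43.6 local [  0.5 -55. ]
white 1632 [254. 321.] [ 500.9 -113.8] [48.8 49.5] 72.42 55.2 local [-64.2  -1.5]
bar 2910 [431. 224.] [ 541.6 -230.2] [22.6 62.7] -42.51 78.6 local [   9.4 -100.4]
bar 815 [248. 226.] [ 559.  -121.7] [22.4 61. ] -40.4 81.0 local [-6.4  8.3]
```

View pics/w16.png

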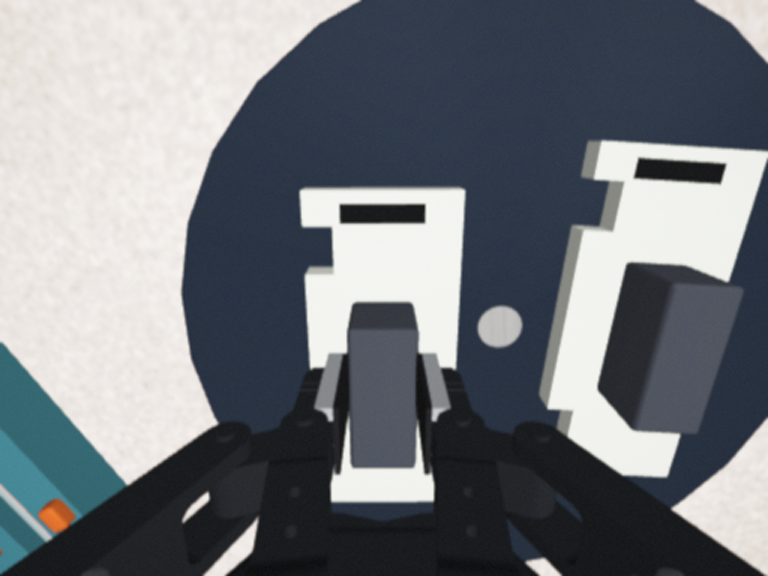

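```bash
python3 -m creep '[{"linear":[0,0,0],"spin":0,"fingers":0.8},{"linear":[0,0,0],"spin":0,"fingers":1}]' 40
python3 -m creep '[{"linear":[0,0,0],"spin":0,"fingers":1}]' 40
```

```text
time_s: 18.45
position: [0.5627, -0.1316, 0.0647]
ee_rot: [[-0.954, 0.0, -0.299], [0.299, 0.0, -0.954], [-0.0, -1.0, -0.0]]
contact_force: [0.3, 0.3, -1.2]
opening: 0.0036
time_s: 18.55
position: [0.5626, -0.1316, 0.0647]
ee_rot: [[-0.954, -0.0, -0.299], [0.299, 0.0, -0.954], [0.0, -1.0, -0.0]]
contact_force: [0.3, 0.1, -0.0]
opening: 0.0002
```

```bash
python3 bar.py w17.png
```

```text
tool 18.55 [ 0.56263738 -0.13160549  0.06468101] -17.40326207338753
white 15173 [422. 191.] [ 526.8 -242. ] [ 76.4 162. ] -21.22 55.1 local [  -1.2 -116.1]
white 9800 [257. 181.] [ 576.8 -137.8] [69.8 94.7] -17.35 55.1 local [15.4 -1.7]
white 662 [333. 217.] [ 546.5 -184.2] [20.  20.4] -53.4 43.6 local [  0.3 -55. ]
white 209 [215. 276.] [529.1 -89.9] [ 7.7 19.1] -59.03 51.5 local [-44.5  29.8]
white 221 [295. 276.] [ 510.3 -149.6] [ 7.8 20. ] 21.18 51.6 local [-44.6 -32.8]
bar 2885 [431. 224.] [ 541.4 -230.3] [22.9 62.7] -42.17 78.8 local [   9.3 -100.5]
bar 673 [252. 217.] [ 572.6 -136.2] [15.1 24.5] 73.51 78.8 local [10.9 -1.4]
```

View pics/w17.png

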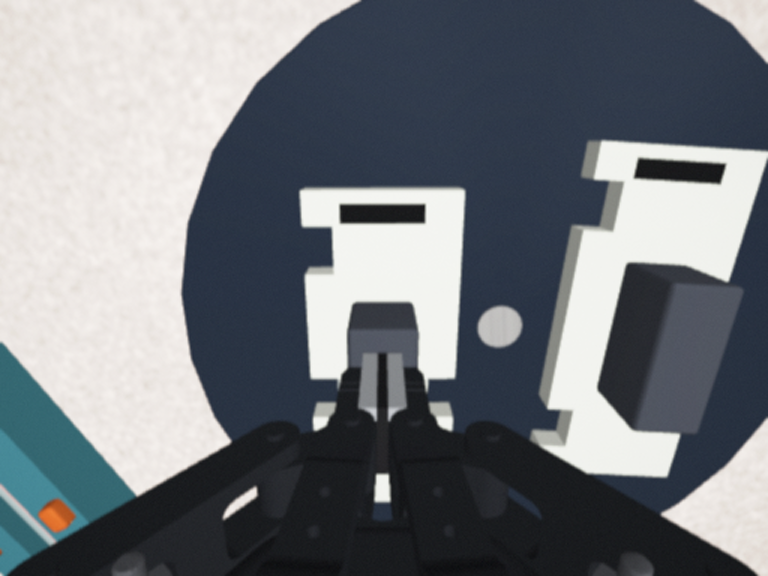

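The fingers went to 0.2 mm opening while the bar stayed put. I'll look from the side and at the depth before acting.

Run:
```python
from h import *
f=np.load('wl.npy',allow_pickle=True).item();P=cloud(f)
for r in range(200,300,6): print(r,[np.round(P[r,c]*1000).tolist() for c in(240,247,260,268)])
f=grab('scene');save(f,'s18.png',4.5,(120,90,290,220));np.save('s18.npy',f,allow_pickle=True)
```

```text
200 [[582.0, -130.0, 56.0], [580.0, -134.0, 55.0], [578.0, -142.0, 55.0], [576.0, -146.0, 55.0]]
206 [[582.0, -130.0, 67.0], [580.0, -134.0, 65.0], [578.0, -141.0, 66.0], [576.0, -146.0, 65.0]]
212 [[582.0, -131.0, 76.0], [580.0, -134.0, 76.0], [578.0, -141.0, 75.0], [576.0, -145.0, 75.0]]
218 [[581.0, -131.0, 84.0], [581.0, -135.0, 86.0], [578.0, -141.0, 84.0], [577.0, -145.0, 84.0]]
224 [[579.0, -130.0, 87.0], [578.0, -134.0, 87.0], [576.0, -140.0, 87.0], [574.0, -144.0, 87.0]]
230 [[576.0, -129.0, 87.0], [575.0, -133.0, 89.0], [573.0, -139.0, 87.0], [571.0, -143.0, 87.0]]
236 [[572.0, -128.0, 87.0], [575.0, -133.0, 95.0], [573.0, -139.0, 95.0], [568.0, -142.0, 87.0]]
242 [[569.0, -127.0, 87.0], [574.0, -133.0, 100.0], [573.0, -139.0, 101.0], [564.0, -141.0, 87.0]]
248 [[572.0, -129.0, 100.0], [574.0, -133.0, 106.0], [573.0, -139.0, 107.0], [571.0, -142.0, 106.0]]
254 [[575.0, -130.0, 112.0], [574.0, -133.0, 112.0], [572.0, -139.0, 111.0], [572.0, -142.0, 113.0]]
260 [[575.0, -130.0, 117.0], [575.0, -133.0, 118.0], [573.0, -139.0, 118.0], [571.0, -142.0, 117.0]]
266 [[575.0, -131.0, 122.0], [574.0, -134.0, 122.0], [572.0, -139.0, 121.0], [572.0, -142.0, 123.0]]
272 [[575.0, -131.0, 127.0], [574.0, -133.0, 125.0], [572.0, -139.0, 126.0], [571.0, -142.0, 126.0]]
278 [[578.0, -132.0, 135.0], [575.0, -134.0, 132.0], [570.0, -138.0, 127.0], [573.0, -142.0, 132.0]]
284 [[576.0, -131.0, 135.0], [575.0, -134.0, 137.0], [573.0, -138.0, 135.0], [572.0, -141.0, 135.0]]
290 [[575.0, -132.0, 139.0], [575.0, -134.0, 140.0], [571.0, -138.0, 136.0], [573.0, -141.0, 139.0]]
296 [[576.0, -132.0, 143.0], [574.0, -134.0, 142.0], [569.0, -137.0, 136.0], [573.0, -141.0, 143.0]]
```

View pics/s18.png

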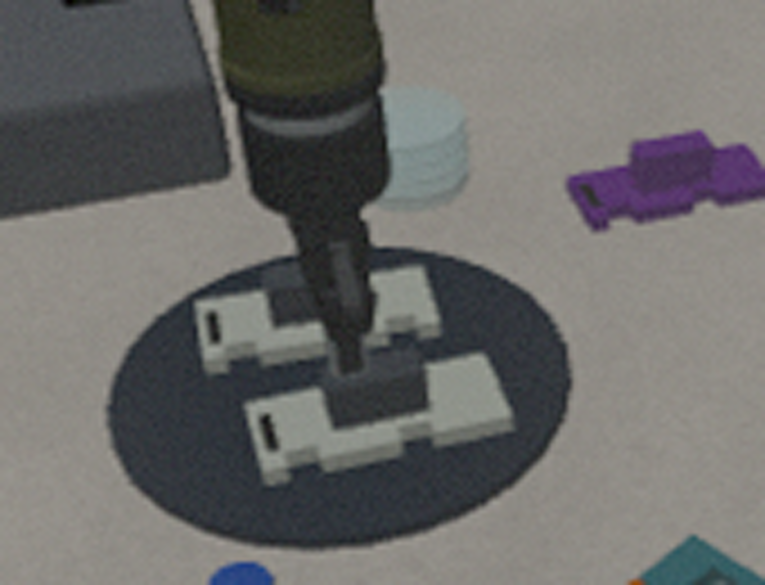

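```bash
python3 -m creep '[{"linear":[0,0,0],"spin":0,"fingers":0.8}]' 20; python3 -m creep '[{"linear":[0,0,0],"spin":0,"fingers":0.6},{"linear":[0,0,0],"spin":0,"fingers":0.5}]' 
python3 -m creep '[{"linear":[0,0,0],"spin":0,"fingers":0.4},{"linear":[0,0,0],"spin":0,"fingers":0.4},{"linear":[0,0,0],"spin":0,"fingers":0.4}]' 
python3 bar.py w19.png
```

```text
time_s: 18.75
position: [0.5627, -0.1316, 0.0647]
ee_rot: [[-0.954, 0.0, -0.299], [0.299, 0.0, -0.954], [-0.0, -1.0, -0.0]]
contact_force: [0.7, -0.1, -0.2]
opening: 0.0134
time_s: 18.95
position: [0.5627, -0.1316, 0.0647]
ee_rot: [[-0.954, 0.0, -0.299], [0.299, 0.0, -0.954], [-0.0, -1.0, -0.0]]
contact_force: [-0.5, 0.6, 0.0]
opening: 0.0422
time_s: 19.25
position: [0.5627, -0.1316, 0.0647]
ee_rot: [[-0.954, 0.0, -0.299], [0.299, 0.0, -0.954], [-0.0, -1.0, -0.0]]
contact_force: [0.2, -0.4, -0.3]
opening: 0.0514
tool 19.25 [ 0.56266192 -0.13161465  0.06472495] -17.403882600179173
white 13639 [425. 179.] [ 528.  -242.6] [ 76.9 159.3] -21.1 55.2 local [ 1.000e-01 -1.163e+02]
white 14116 [256. 219.] [ 545.3 -127.9] [ 69.8 160.9] -17.37 55.2 local [-17.7  -1.6]
white 664 [333. 217.] [ 546.4 -184.4] [20.2 20.6] 70.07 43.6 local [  0.3 -55.2]
bar 2905 [431. 224.] [ 541.7 -230.4] [23.  62.6] -42.64 78.5 local [   9.5 -100.5]
bar 717 [251. 223.] [ 558.7 -121.5] [22.2 61.9] -40.02 79.5 local [-6.8  8.5]
```

View pics/w19.png

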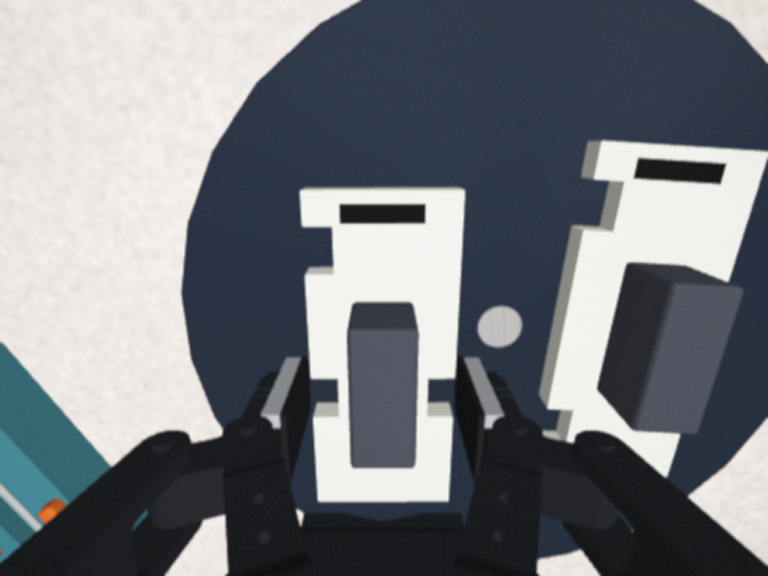

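Opening back through the bar changed nothing: no force, no motion. At z 0.0647 the fingers don't engage it. Cover a held at 0.0609, and at 0.062 cover b only partly gripped. So I'll grip deeper, around z 0.058.

```bash
python3 -m creep '[{"linear":[0,0,-0.003],"spin":0,"fingers":0.4},{"linear":[0,0,-0.003],"spin":0,"fingers":0.4},{"linear":[0,0,-0.001],"spin":0,"fingers":0.4},{"linear":[0,0,0],"spin":0,"fingers":0.4}]' 
python3 -m creep '[{"linear":[0,0,0],"spin":0,"fingers":0.6},{"linear":[0,0,0],"spin":0,"fingers":0.66},{"linear":[0,0,0],"spin":0,"fingers":0.7}]' 30
python3 -m creep '[{"linear":[0,0,0],"spin":0,"fingers":0.73}]' 30
python3 -m creep '[{"linear":[0,0,0],"spin":0,"fingers":0.76}]' 30
python3 -m creep '[{"linear":[0,0,0],"spin":0,"fingers":0.78}]' 30
python3 bar.py w20.png | grep -v 'white 13'
```

```text
time_s: 19.7
position: [0.5625, -0.1316, 0.0574]
ee_rot: [[-0.954, -0.001, -0.299], [0.299, 0.0, -0.954], [0.001, -1.0, 0.0]]
contact_force: [0.1, 0.2, -0.1]
opening: 0.0512
time_s: 20.0
position: [0.5627, -0.1317, 0.0578]
ee_rot: [[-0.954, 0.0, -0.299], [0.299, -0.0, -0.954], [-0.0, -1.0, 0.0]]
contact_force: [-0.2, 0.4, 0.0]
opening: 0.0253
time_s: 20.1
position: [0.5628, -0.1317, 0.0579]
ee_rot: [[-0.954, 0.0, -0.299], [0.299, -0.0, -0.954], [-0.0, -1.0, -0.0]]
contact_force: [-0.6, 0.0, 2.5]
opening: 0.0247
time_s: 20.2
position: [0.5628, -0.1316, 0.058]
ee_rot: [[-0.954, 0.0, -0.299], [0.299, -0.0, -0.954], [-0.0, -1.0, -0.0]]
contact_force: [-0.4, -0.8, 2.4]
opening: 0.0249
time_s: 20.3
position: [0.5628, -0.1317, 0.058]
ee_rot: [[-0.954, 0.0, -0.299], [0.299, -0.0, -0.954], [-0.0, -1.0, -0.0]]
contact_force: [-0.5, 0.3, 4.2]
opening: 0.0245
tool 20.3 [ 0.56281586 -0.13166607  0.05796923] -17.407198686558164
white 14975 [430. 188.] [ 526.3 -242.1] [ 76.6 162.6] -21.12 55.2 local [  -1.8 -116.3]
white 9553 [257. 178.] [ 583.9 -139.9] [70.  80.4] -17.58 55.2 local [22.6 -1.5]
white 696 [335. 222.] [ 546.7 -184.2] [19.8 20.2] 71.9 43.7 local [  0.3 -54.9]
white 1796 [254. 327.] [ 495.6 -111.8] [49.6 61. ] -16.75 55.2 local [-70.1  -1.2]
bar 3246 [438. 229.] [ 541.5 -230.4] [22.8 62.8] -42.83 78.7 local [   9.2 -100.6]
bar 958 [247. 232.] [ 558.7 -121.4] [22.3 62. ] -40.01 81.6 local [-7.   8.6]
```

View pics/w20.png

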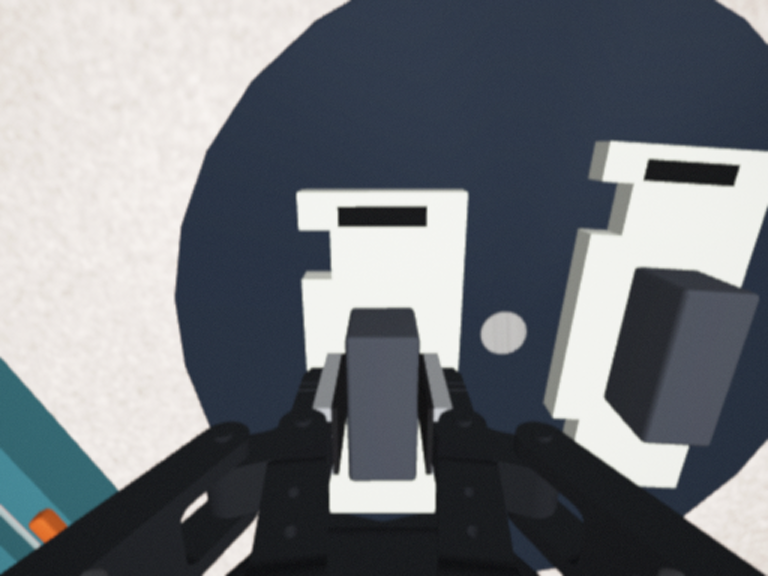

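Now it holds (opening 24.5 mm resisting, 4 N). Firming up the grip.

```bash
python3 -m creep '[{"linear":[0,0,0],"spin":0,"fingers":0.85}]' 30
python3 -m creep '[{"linear":[0,0,0],"spin":0,"fingers":1}]' 40
python3 -m creep '[{"linear":[0,0,0],"spin":0,"fingers":1},{"linear":[0,0,0],"spin":0,"fingers":1}]' 40
```

```text
time_s: 20.45
position: [0.5628, -0.1317, 0.0579]
ee_rot: [[-0.954, 0.0, -0.299], [0.299, -0.0, -0.954], [-0.0, -1.0, -0.0]]
contact_force: [-1.2, -1.0, 4.4]
opening: 0.0247
time_s: 20.55
position: [0.5628, -0.1317, 0.058]
ee_rot: [[-0.954, 0.0, -0.299], [0.299, -0.0, -0.954], [-0.001, -1.0, -0.0]]
contact_force: [-0.7, -0.6, 5.2]
opening: 0.0245
time_s: 20.75
position: [0.5628, -0.1317, 0.058]
ee_rot: [[-0.954, 0.001, -0.299], [0.299, -0.0, -0.954], [-0.001, -1.0, -0.0]]
contact_force: [-0.4, -0.6, 4.6]
opening: 0.0244
```

Stable. Lifting slowly.

```bash
python3 -m creep '[{"linear":[0,0,0.005],"spin":0,"fingers":1},{"linear":[0,0,0.01],"spin":0,"fingers":1},{"linear":[0,0,0.02],"spin":0,"fingers":1},{"linear":[0,0,0.03],"spin":0,"fingers":1},{"linear":[0,0,0.03],"spin":0,"fingers":1},{"linear":[0,0,0.015],"spin":0,"fingers":1},{"linear":[0,0,0],"spin":0,"fingers":1},{"linear":[0,0,0],"spin":0,"fingers":1}]'
python3 bar.py w21.png|head -3
python3 - <<'E'
from h import *
s=ctrl.observe()
f=np.load('wl.npy',allow_pickle=True).item();held(f,s)
E
```

```text
time_s: 21.55
position: [0.5622, -0.1317, 0.1674]
ee_rot: [[-0.954, -0.0, -0.299], [0.299, -0.0, -0.954], [0.0, -1.0, 0.0]]
contact_force: [0.2, 0.3, -2.3]
opening: 0.0244
tool 21.55 [ 0.56221872 -0.13165566  0.16744861] -17.40504485574664
white 2142 [34. 83.] [709.7  28.4] [18.5 57.3] -5.73 55.0 local [ 92.9 196.8]
white 7040 [365. 167.] [ 528.9 -241.1] [ 72.  158.7] -20.86 55.2 local [   0.9 -114.4]Traceback (most recent call last):
  File "<stdin>", line 3, in <module>
  File "h.py", line 65, in held
    L=[(Y[m&(abs(X-x)<1.2)].min(),Y[m&(abs(X-x)<1.2)].max()) for x in(72,68,38,35)]
        ~~~~~~~~~~~~~~~~~~~~~~~^^
    return umr_minimum(a, axis, None, out, keepdims, initial, where)
ValueError: zero-size array to reduction operation minimum which has no identity
```

View pics/w21.png

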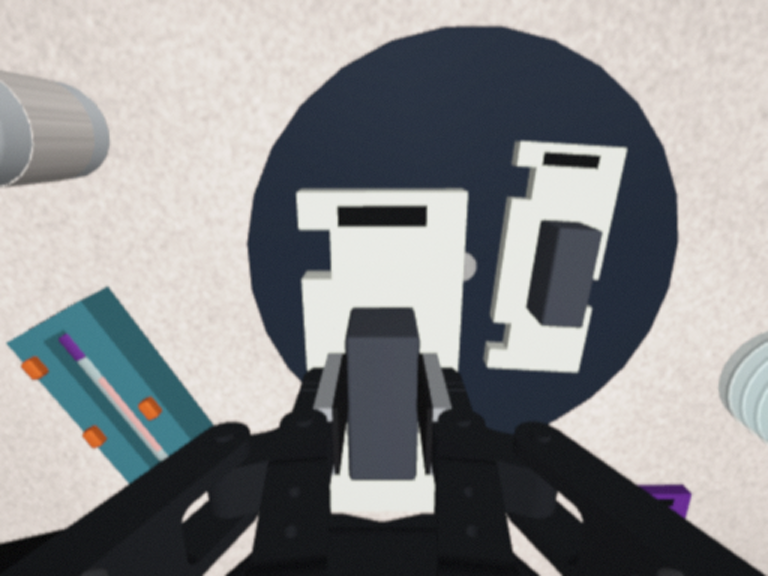

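```bash
python3 - <<'E'
t=open('h.py').read()
t=t.replace("def held(f,s):","def held(f,s,off=0.0):").replace("xs=[X[m&","X=X-off;xs=[X[m&").replace("for x in(72,68,38,35)]","for x in(72,68,38,35)]" ).replace("cx=np.median(xs)-75;","cx=np.median(xs)-75+off;").replace("def fitcheck(f,s):\n    X,Y,Z,ex,ey=held(f,s)","def fitcheck(f,s,off=0.0):\n    X,Y,Z,ex,ey=held(f,s,off)")
open('h.py','w').write(t)
E
python3 -m creep '[{"linear":[-0.003,0.015,0],"spin":2,"fingers":1},{"linear":[-0.004,0.03,0],"spin":4,"fingers":1},{"linear":[-0.005,0.035,0],"spin":4,"fingers":1},{"linear":[-0.005,0.035,0],"spin":4,"fingers":1},{"linear":[-0.005,0.035,0],"spin":4,"fingers":1},{"linear":[-0.005,0.035,0],"spin":4,"fingers":1},{"linear":[-0.003,0.03,0],"spin":4,"fingers":1},{"linear":[-0.0015,0.02,-0.02],"spin":2,"fingers":1},{"linear":[0,0,-0.025],"spin":0,"fingers":1},{"linear":[0,0,0],"spin":0,"fingers":1},{"linear":[0,0,0],"spin":0,"fingers":1},{"linear":[0,0,0],"spin":0,"fingers":1}]'
python3 - <<'E'
from h import *
s=ctrl.observe()
f=grab('wrist');save(f,'w22.png');np.save('wl.npy',f,allow_pickle=True)
fitcheck(f,s,-11.2)
E
```

```text
time_s: 22.8
position: [0.5315, 0.1034, 0.1234]
ee_rot: [[-0.983, 0.001, 0.184], [-0.184, 0.0, -0.983], [-0.001, -1.0, -0.0]]
contact_force: [-0.1, 0.1, -2.0]
opening: 0.0246
held: front [73.1 73.1 73.1 73.1 73.  73.1 73.1 73. ] lat [[-33.7, 30.3], [-33.8, 30.2], [-33.8, 30.3], [-33.4, 29.9]] mark [64.11 -1.5 ] 89.91 topz -2.7103676977305176
tool yaw 10.584004891202731 cover centre cam-world [518.90982694  99.2504102 ] local -13.126074700217412 -1.7368697173966496
front strip X [70.01393855 75.40681391] Y -34.83529732235489 32.98172197300974
20 1 [29.7 32.6]
23 1 [29.7 32.4]
26 1 [29.5 32.2]
29 1 [29.4 33.1]
32 1 [29.4 33. ]
35 1 [29.2 32.8]
38 1 [30.  32.7]
41 1 [31.6 32.7]
```

View pics/w22.png

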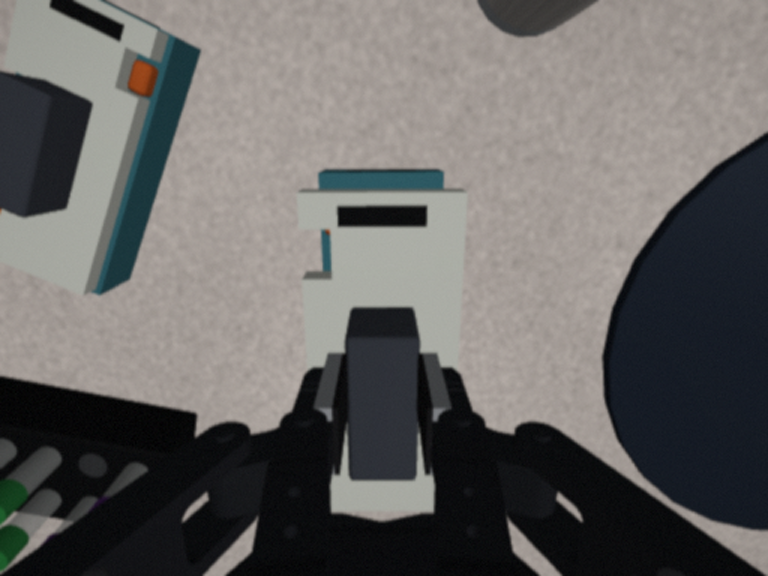

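```bash
python3 -m creep '[{"linear":[0.0003,0.0008,-0.02],"spin":0,"fingers":1},{"linear":[0,0,-0.02],"spin":0,"fingers":1},{"linear":[0,0,-0.011],"spin":0,"fingers":1},{"linear":[0,0,-0.002],"spin":0,"fingers":1},{"linear":[0,0,0],"spin":0,"fingers":1},{"linear":[0,0,0],"spin":0,"fingers":1},{"linear":[0,0,0],"spin":0,"fingers":1}]'
python3 - <<'E'
from h import *
s=ctrl.observe()
f=grab('wrist');save(f,'w23.png',4,(180,100,340,240));np.save('wl.npy',f,allow_pickle=True)
fitcheck(f,s,-13.1)
E
```

```text
time_s: 23.55
position: [0.532, 0.1044, 0.0705]
ee_rot: [[-0.983, 0.001, 0.184], [-0.184, 0.0, -0.983], [-0.002, -1.0, -0.0]]
contact_force: [0.7, 0.1, -1.8]
opening: 0.0245
held: front [75.  75.  75.  75.  75.  74.9 75.  74.9] lat [[-33.7, 30.1], [-33.4, 30.5], [-33.3, 30.2], [-33.4, 30.0]] mark [65.99 -1.53] 89.98 topz -2.7080353566085873
tool yaw 10.59340734954711 cover centre cam-world [519.4188176 100.3271688] local -13.137164602668681 -1.6423577984184745
front strip X [73.47862839 76.93843956] Y -36.2640011850424 32.60176163740562
35 1 [23.4 31.9]
38 1 [23.2 32.5]
41 1 [23.2 32.3]
44 1 [31.4 32.2]
47 1 [31.8 31.9]
50 1 [31.7 31.8]
53 1 [31.5 32.4]
orange 217 [214. 162.] X [44.  56.2] Y [21.9 29.3] z 0.043010406708232696
```

View pics/w23.png

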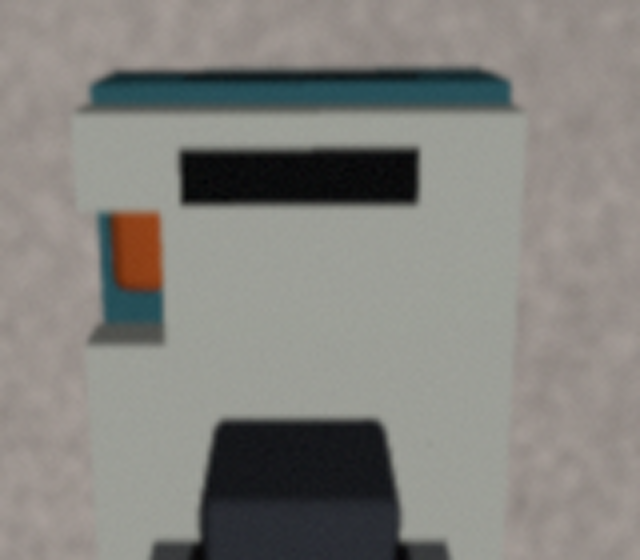

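```bash
python3 -m creep '[{"linear":[0.0002,-0.0002,-0.004],"spin":0,"fingers":1},{"linear":[0,0,-0.004],"spin":0,"fingers":1},{"linear":[0,0,-0.003],"spin":0,"fingers":1},{"linear":[0,0,0],"spin":0,"fingers":1},{"linear":[0,0,0],"spin":0,"fingers":1},{"linear":[0,0,0],"spin":0,"fingers":1}]'
python3 - <<'E'
from h import *
s=ctrl.observe()
f=grab('wrist');save(f,'w24.png',4,(180,100,340,240));np.save('wl.npy',f,allow_pickle=True)
fitcheck(f,s,-13.1)
E
```

```text
time_s: 24.2
position: [0.5317, 0.1041, 0.0587]
ee_rot: [[-0.983, 0.0, 0.184], [-0.184, 0.0, -0.983], [-0.0, -1.0, -0.0]]
contact_force: [-0.2, -0.2, -1.5]
opening: 0.0241
held: front [75.  75.  75.  75.1 74.9 74.9 74.9 74.9] lat [[-33.6, 30.3], [-33.3, 30.6], [-33.4, 30.5], [-33.6, 30.1]] mark [65.95 -1.52] 89.77 topz -2.741206980555598
tool yaw 10.604922849990293 cover centre cam-world [519.04634972 100.101441  ] local -13.153099744735163 -1.5623118051603146
front strip X [74.55548478 77.25761848] Y -36.000738216316535 32.52230970107643
38 1 [26.7 32.6]
41 1 [21.7 32.5]
44 1 [31.6 32.3]
47 1 [32.  32.2]
50 1 [31.8 32.9]
53 1 [31.6 32.4]
56 1 [31.3 32.3]
orange 330 [212. 164.] X [44.3 58.1] Y [20.6 29.4] z 0.042892854133217584
```

View pics/w24.png

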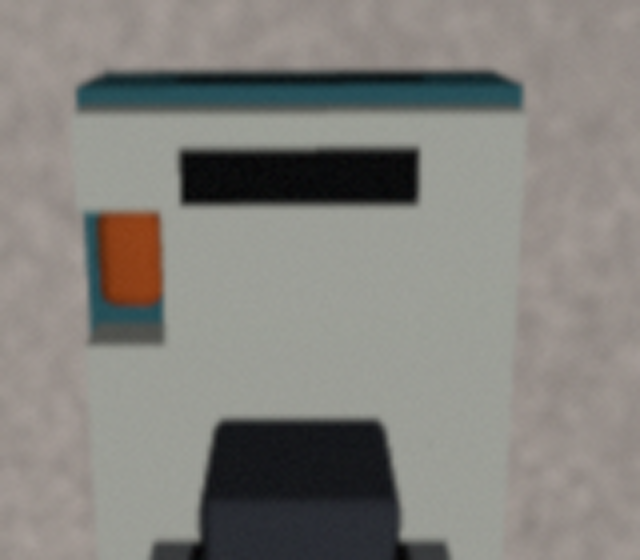

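```bash
python3 -m creep '[{"linear":[0.0003,-0.0001,-0.003],"spin":0,"fingers":1},{"linear":[0,0,-0.003],"spin":0,"fingers":1},{"linear":[0,0,-0.001],"spin":0,"fingers":1},{"linear":[0,0,0],"spin":0,"fingers":1},{"linear":[0,0,0],"spin":0,"fingers":1}]'
python3 -m creep '[{"linear":[0,0,-0.001],"spin":0,"fingers":1},{"linear":[0,0,-0.001],"spin":0,"fingers":1},{"linear":[0,0,0],"spin":0,"fingers":1}]'
python3 - <<'E'
from h import *
s=ctrl.observe()
f=grab('wrist');save(f,'w25.png',4,(180,100,340,240));np.save('wl.npy',f,allow_pickle=True)
fitcheck(f,s,-13.1)
E
```

```text
time_s: 24.75
position: [0.532, 0.1039, 0.0517]
ee_rot: [[-0.983, -0.0, 0.184], [-0.184, 0.0, -0.983], [0.0, -1.0, -0.0]]
contact_force: [0.5, 0.4, -1.5]
opening: 0.0247
time_s: 25.05
position: [0.5321, 0.1039, 0.05]
ee_rot: [[-0.983, 0.0, 0.184], [-0.184, -0.0, -0.983], [-0.0, -1.0, 0.0]]
contact_force: [-1.3, -0.3, 3.0]
opening: 0.0242
held: front [74.8 74.8 74.8 74.8 74.8 74.8 74.8 74.8] lat [[-33.6, 32.7], [-33.3, 30.5], [-33.2, 32.2], [-33.4, 30.0]] mark [65.96 -1.53] 89.7 topz -2.8417318554729984
tool yaw 10.602430217325846 cover centre cam-world [519.17880652 100.50055706] local -13.297145038972266 -1.0045115582109174
front strip X [75.29479317 76.76647368] Y -35.90639196378388 32.78723010595127
38 1 [32.4 32.4]
41 1 [20.7 32.9]
44 1 [20.6 33. ]
47 1 [31.6 32.6]
50 1 [31.6 32.4]
53 1 [32.1 32.8]
56 1 [31.5 32.8]
59 1 [31.3 32.6]
65 1 [12.8 12.8]
orange 420 [210. 167.] X [43.8 58.3] Y [20.4 29.6] z 0.04274208248254008
```

View pics/w25.png

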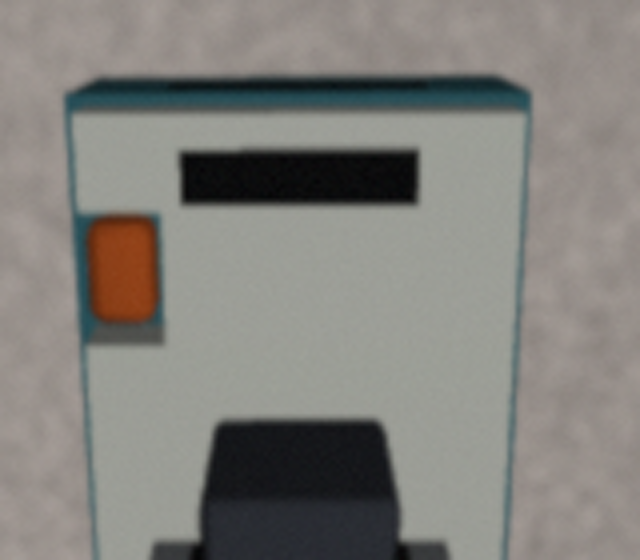

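Seated (3 N contact, plate top 47.2 mm, the same as cover a). Releasing.

```bash
python3 -m creep '[{"linear":[0,0,-0.0005],"spin":0,"fingers":1},{"linear":[0,0,0],"spin":0,"fingers":0.6},{"linear":[0,0,0],"spin":0,"fingers":0.4},{"linear":[0,0,0],"spin":0,"fingers":0.2},{"linear":[0,0,0],"spin":0,"fingers":0},{"linear":[0,0,0],"spin":0,"fingers":0},{"linear":[0,0,0.01],"spin":0,"fingers":0},{"linear":[0,0,0.03],"spin":0,"fingers":0},{"linear":[0,0,0.04],"spin":0,"fingers":0},{"linear":[0,0,0.04],"spin":0,"fingers":0},{"linear":[0,0,0.04],"spin":0,"fingers":0},{"linear":[-0.03,0,0.03],"spin":0,"fingers":0},{"linear":[-0.02,0,0.03],"spin":0,"fingers":0},{"linear":[0,0,0],"spin":0,"fingers":0},{"linear":[0,0,0],"spin":0,"fingers":0}]'
python3 - <<'E'
from h import *
s=ctrl.observe()
f=grab('wrist');save(f,'w26.png');P=cloud(f)
m,_=seg(f)
for r in rect(m['white'],P): print(*r)
for c in((.5195,.1005),(.5765,.2825)):
    w=m['white']&(np.hypot(P[...,0]-c[0],P[...,1]-c[1])<.085)&(P[...,2]>.042)
    A=np.c_[P[...,:2][w]-c,np.ones(w.sum())];print('plane',np.linalg.lstsq(A,P[...,2][w],rcond=None)[0],w.sum())
f=grab('scene');save(f,'s26.png');save(f,'s26c.png',4,(200,190,350,340))
f=grab('top');save(f,'t26.png')
E
```

```text
time_s: 26.6
position: [0.4821, 0.1039, 0.2703]
ee_rot: [[-0.983, 0.003, 0.184], [-0.184, -0.0, -0.983], [-0.003, -1.0, 0.001]]
contact_force: [0.4, -0.3, 1.2]
opening: 0.0855
4403 [126.  60.] [575.5 283.6] [ 67.9 152.8] -14.73 47.1
4296 [262. 127.] [518.4  98.9] [ 69.  152.8] 10.72 47.2
1858 [491. 191.] [ 508.2 -229.3] [65.1 97.3] -20.82 55.4
121 [475. 150.] [ 545.7 -184.4] [15.  16.5] -79.95 43.9
plane [-0.00023796 -0.00062648  0.04728626] 4157
plane [7.55907326e-05 4.05760311e-03 4.71107272e-02] 4373
```

View pics/w26.png

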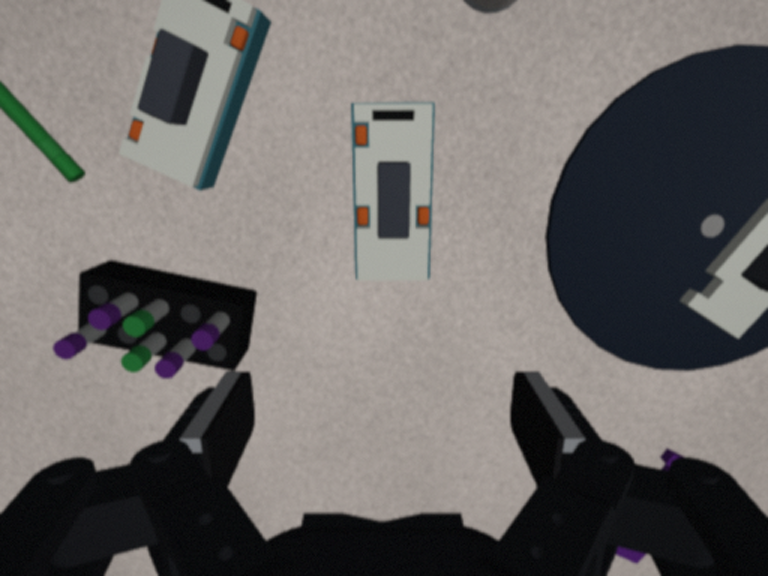

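View pics/s26.png

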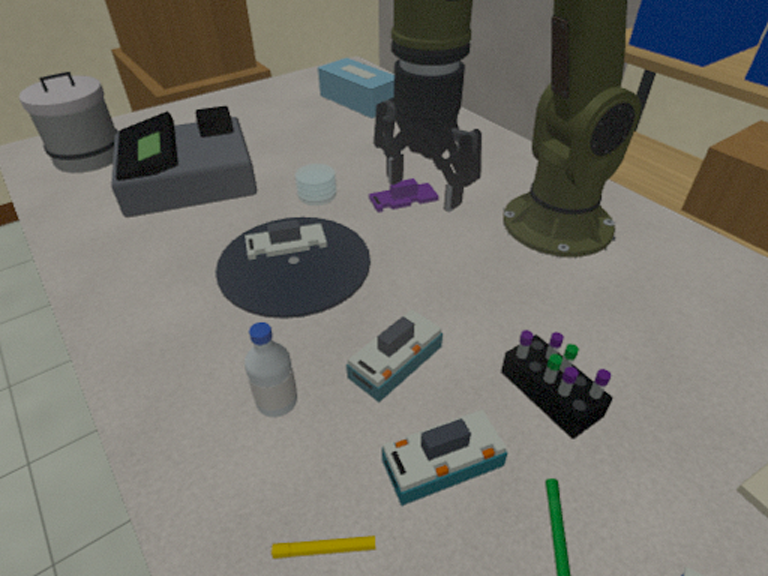

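View pics/s26c.png

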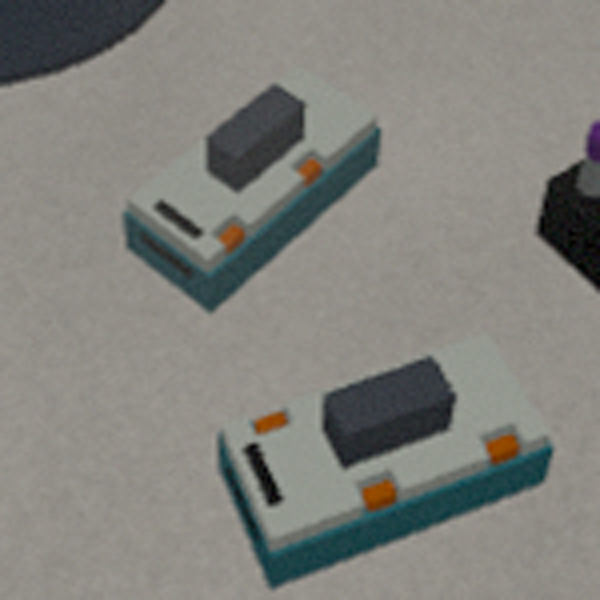

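View pics/t26.png

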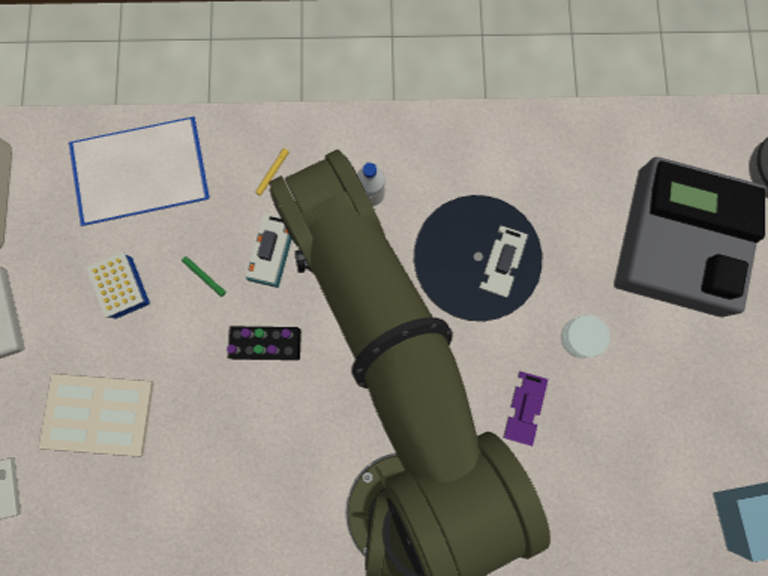

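```bash
python3 -c "
from plant import ctrl
s=ctrl.observe();print(s['time_s'],s['contact_force']);print(ctrl.hand_in())"
```

```text
26.75 [-0.50955452 -0.6269631   0.01349432]
the job is handed in; nothing more can be done
None
```

Both teal shells are closed and the job was handed in at 26.75 s. Cover a went from base_b onto base_a, and cover b went from the turntable onto base_b. Cover c was left on the disc.

**Last checks**
- **Fit:** both plates are level at a measured 47.1 mm and 47.3 mm. The expected height is 46 mm, and the camera reads about 1 mm high.
- **Lugs and bars:** three orange lugs were seen standing in their notches on each base, and the black bars are at the same ends.
- **Tubes:** both tubes were last seen in their channels before closing. With the covers on they can't be seen, but the flush fit agrees with them still being inside.
- **Bystanders:** the rack, bottle and dishes look unmoved in the pictures.

**What went wrong:** the first grasp of cover b was too shallow, at a tool height of 62 mm. The cover slipped out of the jaws and the disc spun about 65° before it stopped by itself. A second try at 65 mm closed without gripping at all; in the pictures the fingers overlapped the bar, and the cover did not move. Gripping at 58 mm, with the jaws in line with the disc's centre, held.

Cover c kept its place on the disc: its angle to cover b was 3.7° before the spin and 3.8° after.

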